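# Let the tea-glass rack out one hole for the sugar tin

### The job

The sugar tin does not fit in the telescopic tea-glass rack. First lift the red spoon cup out of the way and stand it upright on the plank clear of the rack; then press the brass spring pin flush and slide the sleeve out until the pin snaps up in the next hole (one hole only), and finally set the sugar tin down upright on the plank in the gap this opens, between the nearest glass and the sliding end plate. Do not shove the cup with the rack, drop anything, or disturb the teapot and the glasses.

Things in the scene. Friction and masses are not known exactly. Their poses are not given: they have to be found in the camera images.
- rack: Glass rack screwed to the plank (fixed). Origin on the plank below the pin; sleeve slides out along its +y; z up. Steel inner tube along y at x = 0. Blue fixed end plate: 8 mm thick, 70 high, x -100 to +23 mm, inner face at y = -125. Bay for glasses: x -100 to -23 mm, between fixed and sliding end plates, floor is the plank; two glasses in it near x -60, y -88 and -20 mm.
- sleeve (a joint): Slide of the aluminium sleeve along rack +y, m; starts near 0. Three holes 45 mm apart: the pin snaps up at 0, 0.045, 0.090 and locks it. Sleeve 46 mm wide (x -23 to 23), top face 40 mm above the plank, wall 3 mm, y -105 to 53 mm when at 0. Friction about 2 N; stays where left. The blue sliding end plate and black thumb tab are part of it.
- pin (a joint): How far the brass pin is pressed, m: 0 = up, domed head 10 mm above the sleeve's top; 0.010 = flush; 0.0155 stop. Spring 4 N at 0, 6.5 N at flush. When flush, pushing the sleeve along (about 10 N) cams the dome on down under its wall, where it stays until the next hole comes over it and it snaps up by itself.
- pin_top (a point): Top of the pin's domed head (pin 20 mm in diameter, brass, holes 22 mm); 50 mm above the plank when up. It does not move along the tube.
- thumb_tab (a point): Middle of the top of the black thumb tab on the sleeve: 40 mm along rack x, 12 along y, rising 22 mm from the sleeve's top (its top is 62 mm above the plank). Its -y face is 12 mm beyond the first hole's centre, so a fingertip against that face stands on the pin and can push the tab along +y. 21 mm from its +y face to the sliding end plate.
- end_plate (a point): On the sliding blue end plate: top edge of its inner face (towards the bay), in the middle of the bay (rack x = -60 mm), 70 mm above the plank; at rack y = 45 mm when the sleeve is at 0. The plate is 8 mm thick, towards +y, and spans rack x -100 to +23 mm.
- tin: Stainless steel sugar tin, 65 mm in diameter, lid's top 72 mm high, with a black knob on the middle of the lid, 24 mm in diameter and 30 mm high (72 to 102 mm above the tin's underside). The clipped lid stays on. Origin at the centre of the underside, z up. About 0.3 kg. Grip it by the knob.
- cup: Red plastic spoon cup, empty, open at the top: 60 mm in diameter at the rim, 52 mm at the foot, 85 mm high, wall 3 mm, 80 g. Origin at the centre of the underside, z up. At the start it stands just outside the sliding end plate, in its way (12 mm or more from the plate).
- glass1: Clear tea glass in the rack next to the fixed end plate, 62 mm in diameter at the rim, 85 mm high, 0.14 kg. Origin at the centre of the underside, z up. Leave it.
- glass2: Clear tea glass, the same, in the rack next to the sliding end plate; the tin goes between it and that plate. Leave it.
- glass3: Clear tea glass, the same, standing apart on the plank. Leave it.
- teapot: Green ceramic teapot, body 98 mm in diameter, 106 mm high; spout to its +x (82 mm from the axis), handle to its -x (80 mm). Origin at the centre of the underside, z up. Leave it.
Mind the look-alikes: they are no part of the job. What is shaped like the tin but green or purple is not meant.

How it is judged:
By the outcome, as a careful person would: the job done as asked, in the order asked, and still so for the second after the job is handed in, with the robot touching nothing.
It also fails if it takes over 66 s, if anything falls off the work surface, if the arm or the gripper's body presses on something with over 40 N, if the wrist force passes 120 N, or if a joint passes its speed limit or range.

### The arm

A 7-joint arm with a two-finger parallel gripper is mounted at the origin on the work surface. World frame = base frame: x ahead of the robot, y to its left, z up, the work surface at z = 0. Lengths are in mm, angles in degrees, forces in N, time in s.
With the tool pointing down it reaches from about 400 to 875 mm from the base axis. Payload 6.5 kg.
Tool frame: the origin (TCP) lies on the centre line of the jaws, within the pads' length; the fingertips stand 14 mm ahead of it and the grasp point (between the pads) lies 5 mm behind it; x points along the fingers, y is the direction in which the jaws open and shut, and the axes are right-handed (so a half turn about x gives the same grasp; the last joint's range is limited). The gripper opens to 85 mm and grips with 20 to 120 N. Pads are 22 mm wide; open, the fingers measure 114 mm over their backs; the gripper's body (76 mm by 85 mm) begins 54 mm behind the grasp point. The pads swing forward as they close: fully open they stand 13 mm farther back than shut.
Start: joints at [71.093, 30.733, -0.252, 88.115, 0.149, 61.152, -4.079], TCP at [169.484, -627.507, 245.29] pointing down, gripper open.
Joint ranges: [-154.64, 154.64], [-21.42, 123.67], [-72.66, 72.17], [13.99, 137.28], [-74.86, 254.86], [10.95, 109.41], [-158.01, 158.01]. Speed limits (degrees/s): [136.94, 136.94, 180, 180, 180, 180, 180].

### API

Orientations are given as a 3x3 rotation matrix whose columns are the frame's x, y, z axes.
In Python, from rig import read_state, grab_frame, sign_off gives the robot as it stands.
- The arm moves only by the tool apply_moves, never from a script. Its arguments are lists of equal length, an entry for each row: "grip": the finger opening in mm, from 0 to 85.4; "xyz": the shift along the tool's x, y, z in mm, a list of three; "twist": the turn about the tool's x in rad. A call has 1 to 12 rows; each row shifts and turns the commanded pose from where the row before left it, along the tool's axes as they then stand; what a row does not reach is not made up. A row lasts 1/10 s, in which the tool goes at most 50 mm and 8.59 degrees, less where a joint would pass 70% of its speed; a pose out of reach is approached as far as the arm can. A call with a gripper value outside its range is refused whole. The fingers move at their own pace and stop on an object; the grip force is fixed at half the most. Time passes only in rows, so rows that do not move let the fingers close. It gives the time, the measured TCP pose, the force and the opening at its end, in the units of the state.
- read_state(): the state, without advancing time (a new reading comes with each control period).
- grab_frame(name): name is "scene" or "top"; returns a dict with "image" (384x512x3 uint8, red, green, blue), "range_z" (384x512 float32, mm along the optical axis (not along the pixel's ray), 0 where there is no reading), "vfov" (degrees; the focal length in pixels is half the picture's height over the tangent of half this angle, whatever the lens; pixels are square), "cx", "cy" (the principal point, pixels), "extrinsics" (4x4, takes a point from world to camera coordinates). Camera axes: x right, y down, z forward; pixel columns grow to the right and rows downward; lengths in mm; the calibration is good to about 2 mm. A picture is of the moment at which its call begins.
- sign_off(): hands the job in, once; it reports no verdict.
The state is a dict: "t": time; "joint_positions": joint angles; "qvel": joint speeds; "effort": joint torques, N m; "eef_pos": TCP position; "eef_rot": TCP orientation; "wrist_force": force on the tool from outside, world axes, zero at the start; "moment": the same for the moment, N m; "grip_width": opening from 0.0 (shut) to 1.0 (fully open).
Only numpy, scipy, OpenCV 4.12 (cv2) and the standard library are available. Lean on these libraries where they do the work, as an engineer would, in place of code of your own. Each camera call takes 0.05 s, during which the arm holds its last target.

## Working session

There is one attempt and no reset: what is moved stays moved. The work goes in short steps, Python scripts to look and compute and a tool call to move; the robot and the scene stay as the last step left them, time stands still between calls to the robot, and variables do not carry over. Pictures are saved under pics/ and viewed, and the job is handed in when it is done.

Besides the shell and the picture viewer there is one more tool, called after ">>>" as a command line: name --pt "numbers of a row" for each row, then --argument value for the rest. apply_moves: Moves the arm, as the interface text tells. Its arguments: {"type":"object","properties":{"grip":{"type":"array"},"xyz":{"type":"array"},"twist":{"type":"array"}},"required":["grip","xyz","twist"]}

```bash
ls; mkdir -p pics; cat > h.py <<'E'
import numpy as np, cv2
from rig import read_state, grab_frame, sign_off
def f(g): return g["image"].shape[0]/2/np.tan(np.radians(g["vfov"])/2)
def px2w(g,u,v,d=None):
    if d is None:
        d=g["range_z"][int(round(v)),int(round(u))]
    F=f(g); p=np.array([(u-g["cx"])/F*d,(v-g["cy"])/F*d,d,1])
    return (np.linalg.inv(g["extrinsics"])@p)[:3]
def cloud(g):
    F=f(g); h,w=g["range_z"].shape; u,v=np.meshgrid(np.arange(w),np.arange(h)); d=g["range_z"]
    P=np.stack([(u-g["cx"])/F*d,(v-g["cy"])/F*d,d,np.ones_like(d)],-1)
    W=P@np.linalg.inv(g["extrinsics"]).T
    return W[...,:3]
def proj(g,P):
    P=np.atleast_2d(P); c=np.c_[P,np.ones(len(P))]@g["extrinsics"].T; F=f(g)
    return np.c_[c[:,0]/c[:,2]*F+g["cx"],c[:,1]/c[:,2]*F+g["cy"]]
def save(name,im,s=1):
    cv2.imwrite("pics/"+name+".png",cv2.cvtColor(cv2.resize(im,None,fx=s,fy=s,interpolation=cv2.INTER_CUBIC),cv2.COLOR_RGB2BGR))
E
python3 - <<'E'
from h import *
import pickle
for n in("scene","top"):
    g=grab_frame(n); save(n+"0",g["image"],1.5); pickle.dump(g,open(n+"0.pkl","wb"))
    print(n,g["vfov"],g["cx"],g["cy"],g["extrinsics"].round(3).tolist(), (g["range_z"]==0).mean())
s=read_state();print(s)
E
```

```text
pics
scene 45.37862027045468 249.71870541542532 192.91071323000764 [[0.451, 0.892, 0.007, -176.444], [0.628, -0.312, -0.713, -274.525], [-0.634, 0.326, -0.701, 1673.04], [0.0, 0.0, 0.0, 1.0]] 0.003977457682291667
top 50.36387759694507 257.5909321024665 187.08822312469042 [[-0.008, -1.0, 0.016, -85.868], [-0.989, 0.005, -0.151, 539.32], [0.15, -0.017, -0.988, 1155.432], [0.0, 0.0, 0.0, 1.0]] 0.004175821940104167
{'t': 0.1, 'joint_positions': array([71.09078351, 30.77416128, -0.25512845, 88.16574774,  0.14805179,
       61.15157913, -4.08102901]), 'qvel': array([-0.14872502, -0.1589201 ,  0.05210802, -0.13248583, -0.04030627,
        0.08272988, -0.12397904]), 'effort': array([ 1.25312497e-03, -5.84567785e+01,  1.05117626e+00, -2.59775484e+01,
        1.26418265e-02,  4.55378715e-03,  1.38914160e-05]), 'eef_pos': array([ 169.36137126, -626.97397427,  244.48433538]), 'eef_rot': array([[-5.07183890e-04,  2.60824812e-01, -9.65386016e-01],
       [ 1.50806362e-03, -9.65384843e-01, -2.60825287e-01],
       [-9.99998734e-01, -1.58814991e-03,  9.62872295e-05]]), 'wrist_force': array([0.11546769, 0.47053855, 0.71010724]), 'moment': array([-0.01985478,  0.0068378 ,  0.01409292]), 'grip_width': 0.9977366772451864}
```

View pics/scene0.png

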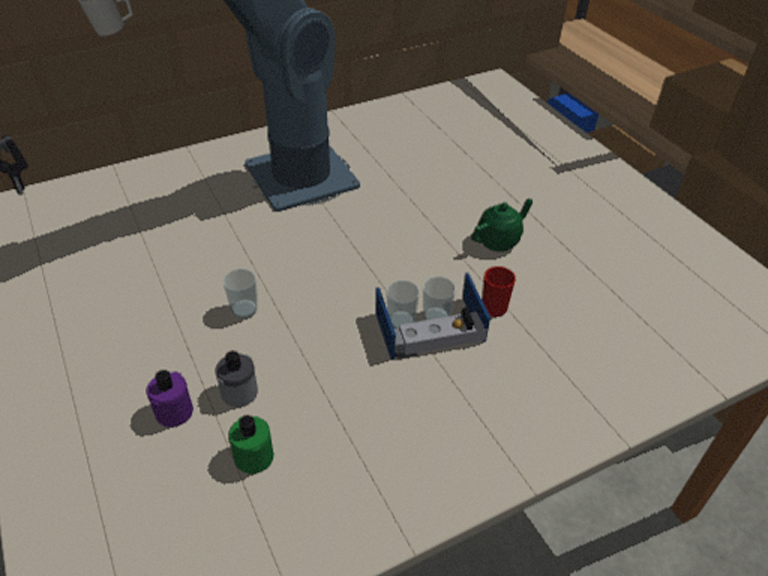

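View pics/top0.png

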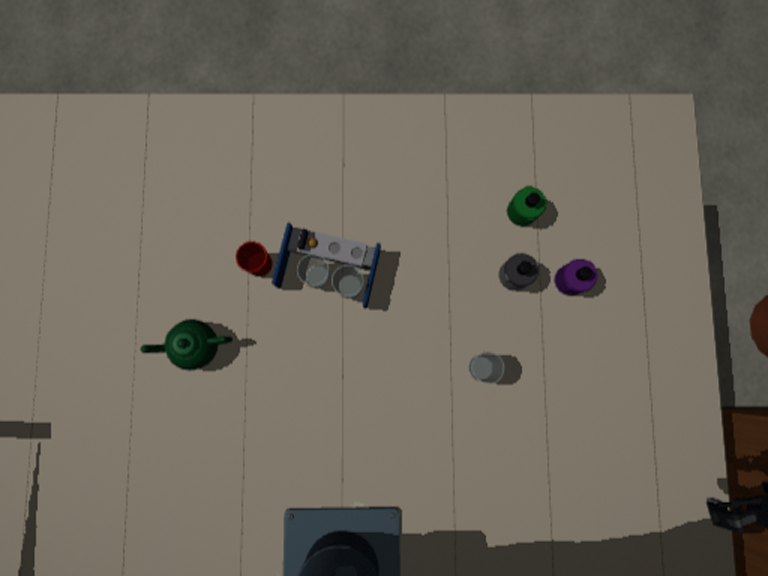

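```bash
python3 - <<'E'
from h import *
import pickle
g=pickle.load(open("top0.pkl","rb")); W=cloud(g)
c=g["image"][140:215,145:275]; save("topcrop",c,6)
s=pickle.load(open("scene0.pkl","rb")); save("scenecrop",s["image"][175:245,240:350],7)
Ws=cloud(s)
for nm,G,w in(("top",g,W),("scene",s,Ws)):
    im=cv2.cvtColor(G["image"],cv2.COLOR_RGB2HSV).astype(int); H,S,V=im[...,0],im[...,1],im[...,2]
    rng=(w[...,0]>300)&(w[...,0]<900)&(w[...,2]>3)&(abs(w[...,1])<600)&(w[...,2]<200)
    for n,m in (("red",((H<8)|(H>172))&(S>150)),("blue",(H>100)&(H<130)&(S>120)),("green",(H>50)&(H<85)&(S>120)),("purple",(H>130)&(H<160)&(S>80)),("brass",(H>10)&(H<28)&(S>140)&(V>90))):
        k=m&rng
        if k.sum(): 
            p=w[k]; print(nm,n,k.sum(),p.min(0).round(),p.max(0).round(),np.median(p,0).round())
    k=rng&(w[...,2]>35)&(w[...,2]<46)
    # table
    k=(w[...,0]>350)&(w[...,0]<450)&(abs(w[...,1])<100); print("table z",np.median(w[k][:,2]))
E
```

```text
top red 381 [550. 138.   3.] [609. 196.  89.] [586. 174.  44.]
top blue 354 [ 488. -450.   14.] [647. 127.  87.] [567. 105.  67.]
top green 1372 [ 373. -399.   15.] [722. 364. 110.] [429. 260.  73.]
top purple 450 [ 512. -492.    8.] [ 692. -375.  105.] [ 538. -449.   71.]
top brass 11 [610.  56.  44.] [623.  62.  53.] [616.  58.  48.]
table z 0.9671496370431214
scene red 534 [549. 136.   4.] [610. 197.  90.] [591. 163.  61.]
scene blue 440 [ 490. -470.    5.] [697. 125. 105.] [576. -47.  60.]
scene green 1384 [ 389. -455.    3.] [722. 362. 108.] [ 675. -345.   70.]
scene purple 751 [ 519. -492.    4.] [700. 114. 105.] [ 566. -460.   66.]
scene brass 17 [612.  51.  44.] [622.  63.  54.] [618.  57.  50.]
table z 3.2533577183280613
```

View pics/topcrop.png

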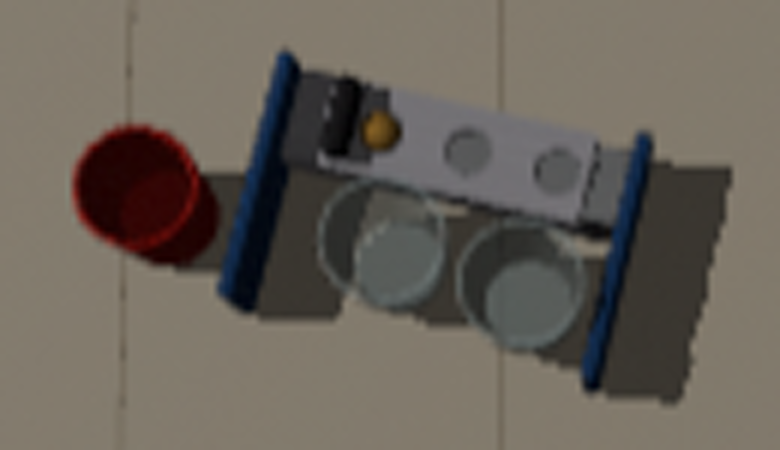

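View pics/scenecrop.png

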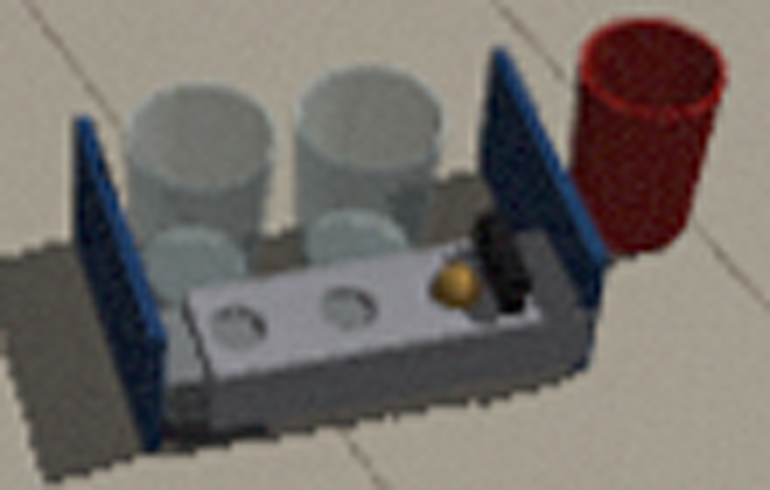

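```bash
cat > fit.py <<'E'
from h import *
from scipy.optimize import least_squares, minimize
def blue(G,w):
    im=cv2.cvtColor(G["image"],cv2.COLOR_RGB2HSV).astype(int); H,S,V=im[...,0],im[...,1],im[...,2]
    k=(H>100)&(H<130)&(S>120)&(w[...,0]>450)&(w[...,0]<720)&(abs(w[...,1])<220)&(w[...,2]>3)&(w[...,2]<80)
    return w[k]
def sdbox(p,c,h):
    q=abs(p-c)-h; return np.linalg.norm(np.maximum(q,0),axis=1)+np.minimum(q.max(1),0)
def resid(par,P,s):
    x,y,a=par[:3]; sl=par[3] if s is None else s
    c,si=np.cos(a),np.sin(a); d=P[:,:2]-[x,y]; L=np.c_[c*d[:,0]+si*d[:,1],-si*d[:,0]+c*d[:,1],P[:,2]]
    b1=sdbox(L,np.array([-38.5,-129,35]),np.array([61.5,4,35]))
    b2=sdbox(L,np.array([-38.5,49+sl,35]),np.array([61.5,4,35]))
    b3=sdbox(L,np.array([0,-26+sl,20]),np.array([23,79,20]))
    return np.where(abs(b1)<abs(b2),b1,b2),b3
def fitrack(P,s=0,x0=(617,58,0.2)):
    x0=list(x0)+([0.045] if s is None else [])
    if s is None: x0[3]=45
    return least_squares(lambda q:resid(q,P,s)[0],x0,loss="soft_l1",f_scale=2)
def R2W(par,p):
    x,y,a=par[:3]; c,s=np.cos(a),np.sin(a); p=np.asarray(p,float)
    return np.array([x+c*p[0]-s*p[1],y+s*p[0]+c*p[1],p[2]])
E
python3 - <<'E'
from fit import *
import pickle
tot=[]
for n in("top","scene"):
    g=pickle.load(open(n+"0.pkl","rb")); P=blue(g,cloud(g)); tot.append(P)
    for s in(0,None):
        r=fitrack(P,s); print(n,len(P),r.x.round(3),np.degrees(r.x[2]).round(2),np.median(abs(r.fun)).round(2))
r=fitrack(np.vstack(tot),0);print("both",r.x,np.degrees(r.x[2]))
for n in("top","scene"):
    g=pickle.load(open(n+"0.pkl","rb"));im=cv2.resize(g["image"],None,fx=8 if n=="top" else 8,fy=8,interpolation=cv2.INTER_CUBIC)
    for q in [(0,0,50),(-100,45,70),(23,45,70),(-100,53,70),(23,53,70),(-100,-125,70),(23,-125,70),(-100,-133,70),(0,18,62),(23,53,0),(-23,-105,40),(23,-105,40),(-60,-88,85),(-60,-20,85),(-60,-20,0)]:
        u,v=proj(g,R2W(r.x,q))[0]; cv2.circle(im,(int(u*8+4),int(v*8+4)),4,(0,255,0),1)
    c=im[140*8:210*8,165*8:265*8] if n=="top" else im[175*8:245*8,245*8:345*8]
    save("ov_"+n,c)
E
```

```text
top 353 [ 6.15659e+02  5.72750e+01 -2.30000e-01] -13.16 0.63
top 353 [ 6.1589e+02  5.7772e+01 -2.3100e-01 -7.1300e-01] -13.21 0.63
scene 434 [ 6.13377e+02  5.75150e+01 -2.30000e-01] -13.18 0.81
scene 434 [ 6.12308e+02  5.12830e+01 -2.23000e-01  6.31700e+00] -12.8 1.27
both [ 6.13476688e+02  5.75706133e+01 -2.30242059e-01] -13.191898223841696
```

View pics/ov_top.png

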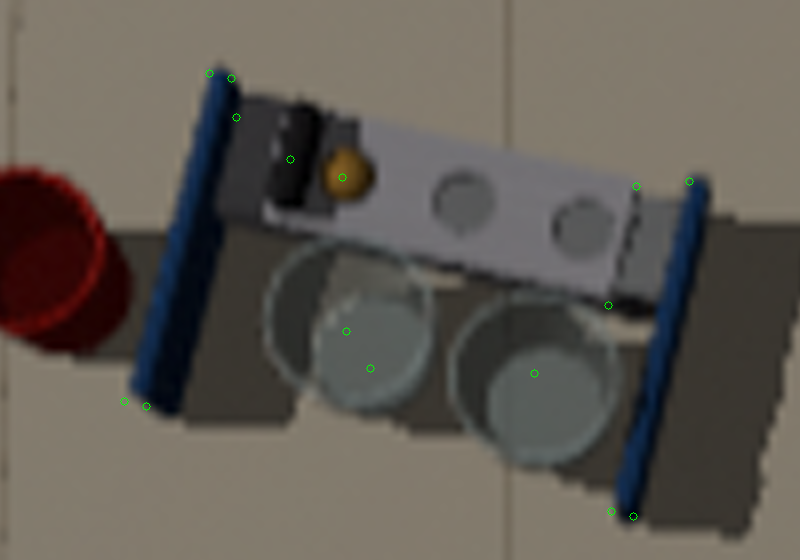

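View pics/ov_scene.png

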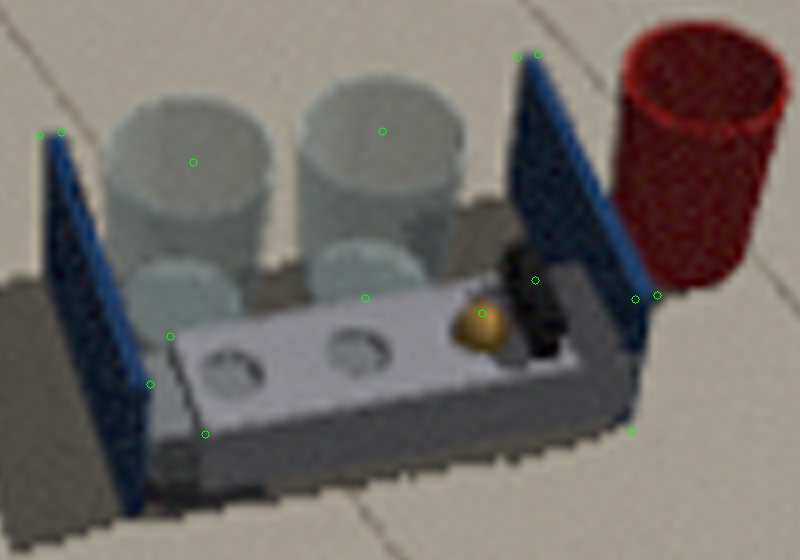

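```bash
python3 - <<'E'
from fit import *
import pickle
par=[614.5,57.4,-0.230]
def circ(P,R):
    return least_squares(lambda q:np.hypot(P[:,0]-q[0],P[:,1]-q[1])-R,P[:,:2].mean(0),loss="soft_l1").x
for n in("top","scene"):
    g=pickle.load(open(n+"0.pkl","rb")); w=cloud(g)
    im=cv2.cvtColor(g["image"],cv2.COLOR_RGB2HSV).astype(int); H,S,V=im[...,0],im[...,1],im[...,2]
    k=((H<8)|(H>172))&(S>150)&(w[...,0]>500)&(w[...,0]<650)&(w[...,1]>100)&(w[...,1]<230)
    P=w[k&(w[...,2]>82)]; print(n,"cup rim",len(P),circ(P,28.5).round(1),P[:,2].max().round(1), ((P.min(0)+P.max(0))/2).round(1))
    # tin: knob
    reg=(w[...,0]>480)&(w[...,0]<640)&(w[...,1]>-440)&(w[...,1]<-330)
    k=reg&(w[...,2]>92); P=w[k]; print("knob",len(P),P.min(0).round(1),P.max(0).round(1),np.median(P,0).round(1))
    k=reg&(w[...,2]>99)&(w[...,2]<110); P=w[k]; print("knobtop",len(P),((P.min(0)+P.max(0))/2).round(1),P.mean(0).round(1))
    k=reg&(w[...,2]>66)&(w[...,2]<78); P=w[k]; print("lid",len(P),P.min(0).round(1),P.max(0).round(1),((P.min(0)+P.max(0))/2).round(1))
    k=(w[...,2]>15)&(w[...,2]<66)&reg; P=w[k]; print("side fit",len(P),circ(P,32.5).round(1))
    u,v=proj(g,[565,-385,60])[0].astype(int); save("tin_"+n,g["image"][v-40:v+40,u-55:u+55],7)
E
```

```text
top cup rim 54 [579.6 167.2] 89.0 [579.8 167.5  85.6]
knob 58 [ 543.1 -359.4   94.6] [ 566.2 -336.6  106.3] [ 553.8 -347.2  101.4]
knobtop 46 [ 555.  -347.1  102.7] [ 554.4 -347.5  102.1]
lid 301 [ 518.7 -439.8   66.1] [ 586.5 -330.1   77.7] [ 552.6 -384.9   71.9]
side fit 112 [ 534.5 -399. ]
scene cup rim 80 [579.3 166.5] 90.3 [579.9 165.8  86.1]
knob 81 [ 541.7 -359.5   93. ] [ 567.6 -336.8  108. ] [ 558.2 -348.9  103.6]
knobtop 63 [ 553.9 -348.3  103.5] [ 555.9 -348.3  104.1]
lid 327 [ 518.4 -439.9   66.1] [ 586.7 -330.    77.9] [ 552.5 -385.    72. ]
side fit 313 [ 552.  -349.9]
```

View pics/tin_top.png

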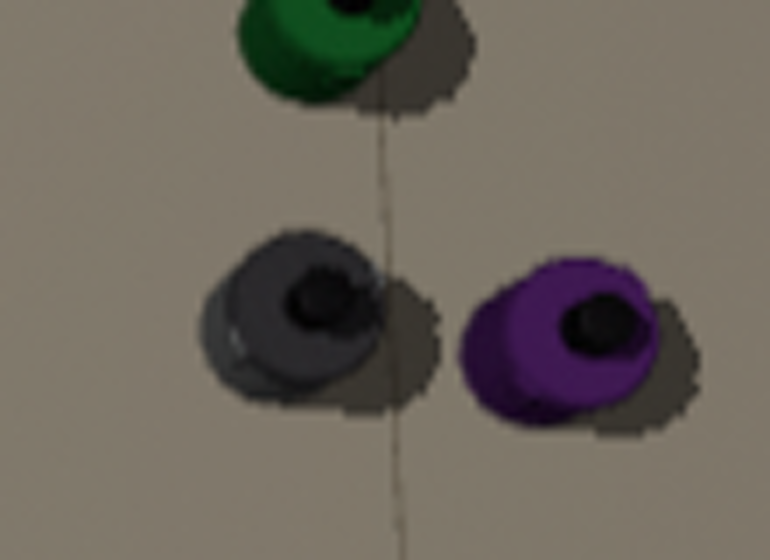

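>>> apply_moves --grip '[85, 85, 85, 85, 85, 85, 85, 85]' --pt "0 0 0" --pt "0 0 0" --pt "0 0 0" --pt "0 0 0" --pt "0 0 0" --pt "0 0 0" --pt "0 0 0" --pt "0 0 0" --twist '[-0.1346, -0.1346, -0.1346, -0.1346, -0.1346, -0.1346, -0.1346, -0.1346]'

```text
t: 0.9
eef_pos: [169.3, -627.2, 244.8]
eef_rot: [[-0.0, 0.975, -0.223], [0.001, -0.223, -0.975], [-1.0, -0.001, -0.001]]
wrist_force: [0.4, -0.4, 1.1]
grip_width: 0.995
```

```bash
cat >> h.py <<'E'
def to(p):
    s=read_state(); d=s["eef_rot"].T@(np.array(p)-s["eef_pos"]); print("t",s["t"],"pos",s["eef_pos"].round(1),"F",s["wrist_force"].round(1),"grip",round(s["grip_width"]*85.4,1),"tool shift",d.round(1),"|d|",np.linalg.norm(d).round(0),"yaw",np.degrees(np.arctan2(s["eef_rot"][1,1],s["eef_rot"][0,1])).round(2),"q",s["joint_positions"].round(0))
E
python3 -c "
from h import *
to([579.5,167,160])"
```

```text
t 0.9 pos [ 169.3 -627.2  244.8] F [ 0.4 -0.4  1.1] grip 85.0 tool shift [  85.4  223.  -865.5] |d| 898.0 yaw -12.87 q [ 81.  32. -14.  87.   8.  62.  52.]
```

>>> apply_moves --grip '[85, 85, 85, 85, 85, 85, 85, 85, 85, 85]' --pt "0 11 -43" --pt "0 11 -43" --pt "0 11 -43" --pt "0 11 -43" --pt "0 11 -43" --pt "0 11 -43" --pt "0 11 -43" --pt "0 11 -43" --pt "0 11 -43" --pt "0 11 -43" --twist '[0, 0, 0, 0, 0, 0, 0, 0, 0, 0]'

```text
t: 1.9
eef_pos: [375.0, -232.3, 245.2]
eef_rot: [[-0.0, 0.974, -0.228], [-0.0, -0.228, -0.974], [-1.0, -0.0, 0.0]]
wrist_force: [0.7, 0.3, 0.6]
grip_width: 0.998
```

```bash
python3 -c "
from h import *
to([579.5,167,160])"
```

```text
t 1.9 pos [ 375.  -232.3  245.2] F [0.7 0.3 0.6] grip 85.2 tool shift [  85.1  108.  -435.4] |d| 457.0 yaw -13.2 q [ 50.  12. -27. 117.   7.  52.   6.]
```

>>> apply_moves --grip '[85, 85, 85, 85, 85, 85, 85, 85, 85, 85, 85, 85]' --pt "0 11 -43" --pt "0 11 -43" --pt "0 11 -43" --pt "0 11 -43" --pt "0 11 -43" --pt "0 11 -43" --pt "0 11 -43" --pt "10 11 -43" --pt "20 11 -43" --pt "20 9 -40" --pt "20 0 0" --pt "0 0 0" --twist '[0, 0, 0, 0, 0, 0, 0, 0, 0, 0, 0, 0]'

```text
t: 3.1
eef_pos: [575.1, 157.6, 172.1]
eef_rot: [[-0.006, 0.974, -0.226], [-0.001, -0.226, -0.974], [-1.0, -0.005, 0.003]]
wrist_force: [-0.8, -1.6, -0.7]
grip_width: 0.997
```

```bash
python3 -c "
from h import *
to([579.5,167,60])
g=grab_frame('top'); u,v=proj(g,[579,167,85])[0].astype(int); save('t1',g['image'][v-50:v+50,u-60:u+60],6)
g=grab_frame('scene'); u,v=proj(g,[579,167,85])[0].astype(int); save('s1',g['image'][v-60:v+40,u-60:u+60],6)"
```

```text
t 3.1 pos [575.1 157.6 172.1] F [-0.8 -1.6 -0.7] grip 85.2 tool shift [112.    2.8 -10.4] |d| 113.0 yaw -13.06 q [  4.  35. -32.  98.  22.  54. -50.]
```

View images.

View pics/t1.png

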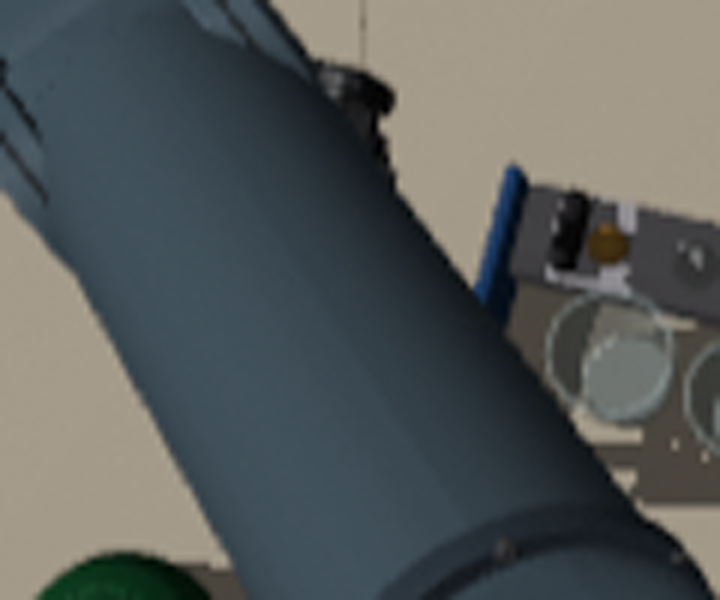

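View pics/s1.png

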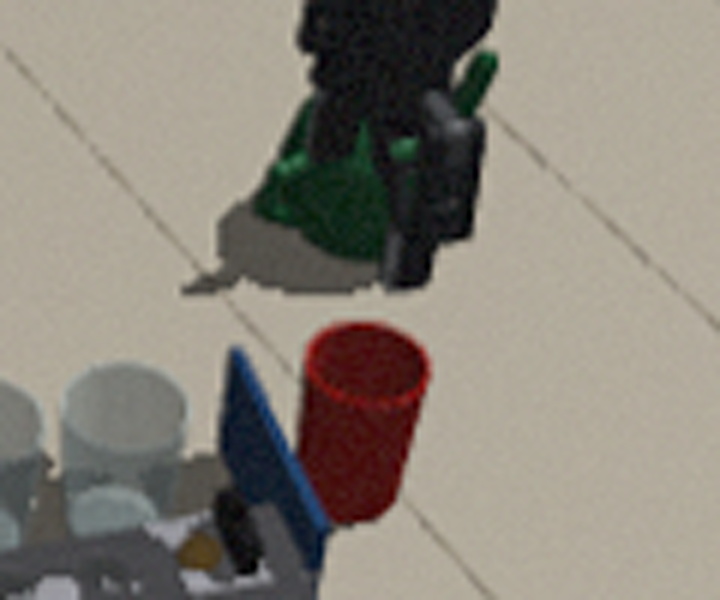

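```bash
python3 -c "
from h import *
to([579.5,167,60])"
```

```text
t 3.2 pos [576.9 156.2 175.1] F [ 0.2 -0.3 -0.2] grip 85.0 tool shift [ 1.151e+02  1.000e-01 -1.130e+01] |d| 116.0 yaw -13.23 q [  4.  34. -32.  98.  22.  54. -50.]
```

>>> apply_moves --grip '[85, 85, 85, 85, 85, 85, 85, 85]' --pt "0 0 -6" --pt "0 0 -5" --pt "20 0 0" --pt "25 0 0" --pt "25 0 0" --pt "25 0 0" --pt "20 0 0" --pt "0 0 0" --twist '[0, 0, 0, 0, 0, 0, 0, 0]'

```text
t: 4.0
eef_pos: [578.4, 167.2, 58.6]
eef_rot: [[-0.003, 0.974, -0.228], [-0.001, -0.228, -0.974], [-1.0, -0.003, 0.002]]
wrist_force: [0.0, -0.8, 0.6]
grip_width: 0.999
```

```bash
python3 -c "
from h import *
to([579.5,167,60])
g=grab_frame('scene'); u,v=proj(g,[579,167,85])[0].astype(int); save('s2',g['image'][v-50:v+40,u-60:u+60],6)"
```

```text
t 4.0 pos [578.4 167.2  58.6] F [ 0.  -0.8  0.6] grip 85.4 tool shift [-1.4  1.1 -0. ] |d| 2.0 yaw -13.2 q [ -1.  44. -28. 100.  28.  43. -56.]
```

View pics/s2.png

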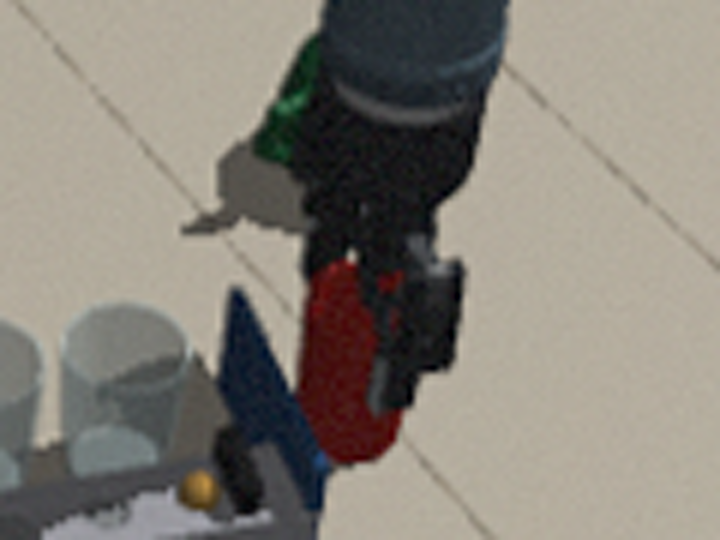

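>>> apply_moves --grip '[50, 50, 50, 50, 50, 50]' --pt "0 0 0" --pt "0 0 0" --pt "0 0 0" --pt "0 0 0" --pt "0 0 0" --pt "0 0 0" --twist '[0, 0, 0, 0, 0, 0]'

```text
t: 4.65
eef_pos: [581.1, 168.5, 62.6]
eef_rot: [[0.003, 0.974, -0.228], [0.001, -0.228, -0.974], [-1.0, 0.003, -0.002]]
wrist_force: [-1.6, -0.9, 7.3]
grip_width: 0.689
```

>>> apply_moves --grip '[48, 48, 48, 48, 48, 48, 48, 48]' --pt "0 0 0" --pt "-5 0 0" --pt "-10 0 0" --pt "-20 0 0" --pt "-25 0 0" --pt "-20 0 0" --pt "-10 0 0" --pt "0 0 0" --twist '[0, 0, 0, 0, 0, 0, 0, 0]'

```text
t: 5.45
eef_pos: [580.8, 168.2, 152.1]
eef_rot: [[0.003, 0.974, -0.228], [0.001, -0.228, -0.974], [-1.0, 0.003, -0.002]]
wrist_force: [-0.2, 0.3, -0.6]
grip_width: 0.683
```

```bash
python3 -c "
from h import *
to([605,275,155])
g=grab_frame('scene'); u,v=proj(g,[579,167,85])[0].astype(int); save('s3',g['image'][v-70:v+40,u-60:u+60],5)"
```

```text
t 5.45 pos [580.8 168.2 152.1] F [-0.2  0.3 -0.6] grip 58.3 tool shift [  -2.7   -0.8 -109.5] |d| 110.0 yaw -13.2 q [  2.  36. -32.  98.  23.  52. -52.]
```

View pics/s3.png

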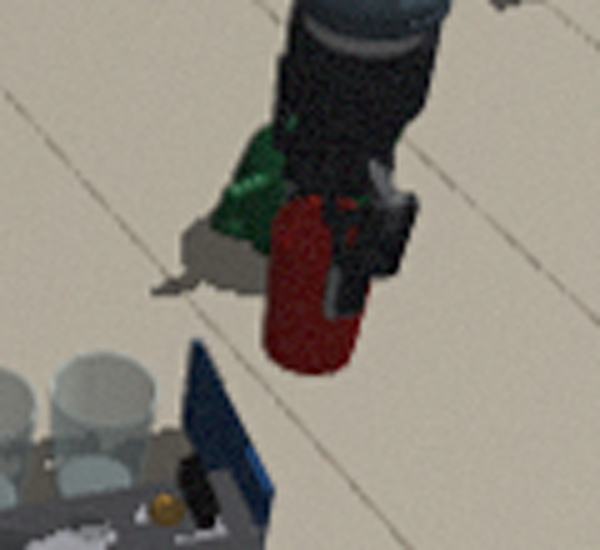

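>>> apply_moves --grip '[48, 48, 48, 48, 48, 48, 48, 48, 48, 48]' --pt "0 0 -15" --pt "0 0 -30" --pt "0 0 -30" --pt "0 0 -25" --pt "0 0 -10" --pt "15 0 0" --pt "25 0 0" --pt "25 0 0" --pt "15 0 0" --pt "3 0 0" --twist '[0, 0, 0, 0, 0, 0, 0, 0, 0, 0]'

```text
t: 6.5
eef_pos: [603.3, 272.7, 64.2]
eef_rot: [[-0.004, 0.973, -0.229], [-0.003, -0.229, -0.973], [-1.0, -0.003, 0.004]]
wrist_force: [-1.0, 0.2, 0.6]
grip_width: 0.688
```

>>> apply_moves --grip '[48, 48, 48]' --pt "2 0 0" --pt "2 0 0" --pt "0 0 0" --twist '[0, 0, 0]'

```text
t: 6.8
eef_pos: [605.4, 275.2, 64.1]
eef_rot: [[0.001, 0.974, -0.228], [0.001, -0.228, -0.974], [-1.0, 0.001, -0.001]]
wrist_force: [-0.8, 0.4, -0.8]
grip_width: 0.69
```

>>> apply_moves --grip '[48, 48, 48, 48]' --pt "1 0 0" --pt "1 0 0" --pt "0 0 0" --pt "0 0 0" --twist '[0, 0, 0, 0]'

```text
t: 7.2
eef_pos: [605.5, 275.5, 62.6]
eef_rot: [[0.001, 0.974, -0.228], [0.001, -0.228, -0.974], [-1.0, 0.001, -0.001]]
wrist_force: [-0.5, 0.1, 5.8]
grip_width: 0.686
```

>>> apply_moves --grip '[66, 74, 85, 85, 85]' --pt "0 0 0" --pt "0 0 0" --pt "0 0 0" --pt "0 0 0" --pt "0 0 0" --twist '[0, 0, 0, 0, 0]'

```text
t: 7.7
eef_pos: [604.8, 274.9, 61.2]
eef_rot: [[-0.0, 0.974, -0.228], [-0.0, -0.228, -0.974], [-1.0, -0.0, 0.0]]
wrist_force: [1.1, -0.1, 0.9]
grip_width: 0.997
```

```bash
python3 -c "
from h import *
to([605,275,155])
g=grab_frame('scene'); u,v=proj(g,[605,275,85])[0].astype(int); save('s4',g['image'][v-70:v+40,u-60:u+60],5)"
```

```text
t 7.7 pos [604.8 274.9  61.2] F [ 1.1 -0.1  0.9] grip 85.1 tool shift [-93.8   0.2  -0.1] |d| 94.0 yaw -13.19 q [-10.  48. -28.  90.  28.  49. -62.]
```

View pics/s4.png

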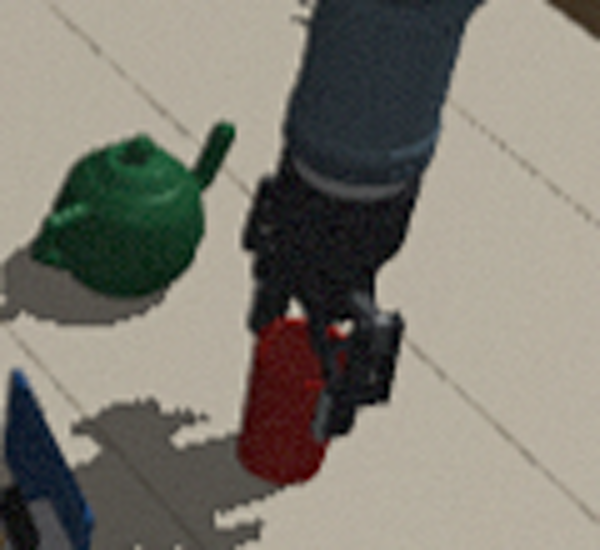

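>>> apply_moves --grip '[85, 85, 85, 85, 85, 85]' --pt "-10 0 0" --pt "-25 0 0" --pt "-30 0 0" --pt "-30 0 0" --pt "-15 0 0" --pt "0 0 0" --twist '[0, 0, 0, 0, 0, 0]'

```text
t: 8.35
eef_pos: [606.2, 275.8, 174.0]
eef_rot: [[0.004, 0.974, -0.228], [0.002, -0.228, -0.974], [-1.0, 0.004, -0.003]]
wrist_force: [-0.0, 0.4, -0.2]
grip_width: 0.996
```

```bash
python3 -c "
from h import *
to([614,55,140])
g=grab_frame('scene'); save('s5',g['image'][140:300,200:400],4)"
```

```text
t 8.35 pos [606.2 275.8 174. ] F [-0.   0.4 -0.2] grip 85.0 tool shift [ 33.6  57.9 213.3] |d| 224.0 yaw -13.2 q [ -8.  40. -31.  88.  23.  59. -59.]
```

View pics/s5.png

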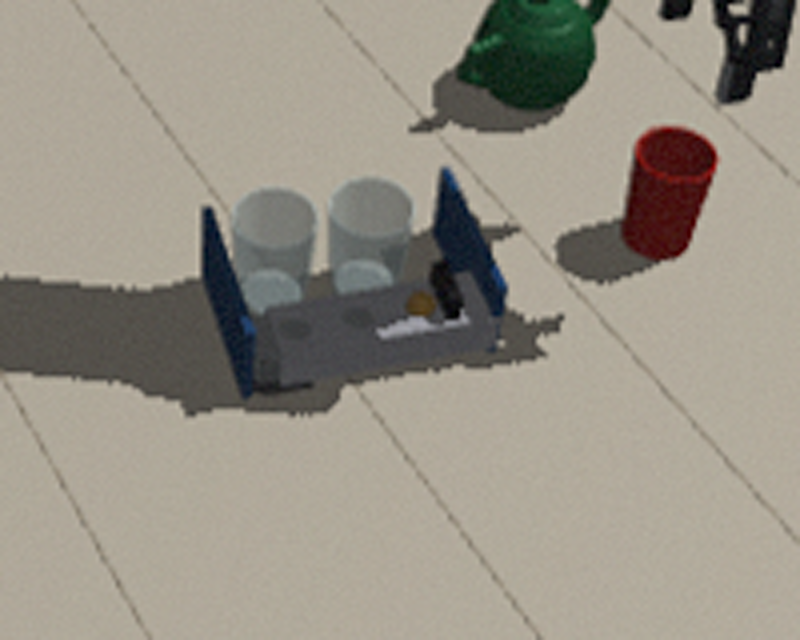

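>>> apply_moves --grip '[0, 0, 0, 0, 0, 0, 0, 0, 0, 0]' --pt "0 6 20" --pt "0 8 35" --pt "0 10 40" --pt "0 10 40" --pt "0 10 40" --pt "0 8 25" --pt "10 6 13" --pt "25 0 0" --pt "20 0 0" --pt "0 0 0" --twist '[0, 0, 0, 0, 0, 0, 0, 0, 0, 0]'

```text
t: 9.4
eef_pos: [609.6, 55.0, 111.9]
eef_rot: [[-0.008, 0.974, -0.227], [0.0, -0.227, -0.974], [-1.0, -0.007, 0.002]]
wrist_force: [-0.2, 0.5, 0.8]
grip_width: 0.001
```

```bash
python3 -c "
from h import *
to([614,55,68])
g=grab_frame('scene'); save('s6',g['image'][160:260,220:350],6)
g=grab_frame('top'); save('t6',g['image'][130:230,150:280],6)"
```

```text
t 9.4 pos [609.6  55.  111.9] F [-0.2  0.5  0.8] grip 0.1 tool shift [43.9  4.6 -1.1] |d| 44.0 yaw -13.1 q [ 11.  40. -30.  98.  25.  49. -42.]
```

View pics/s6.png

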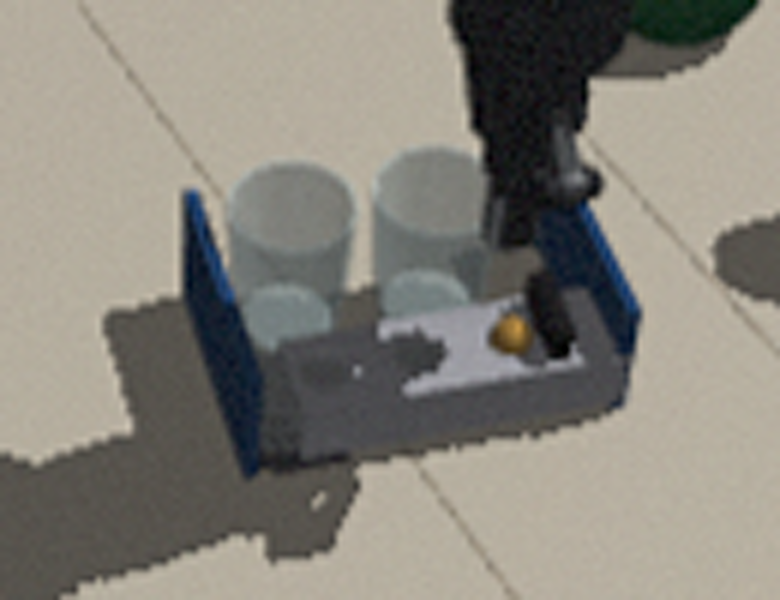

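View pics/t6.png

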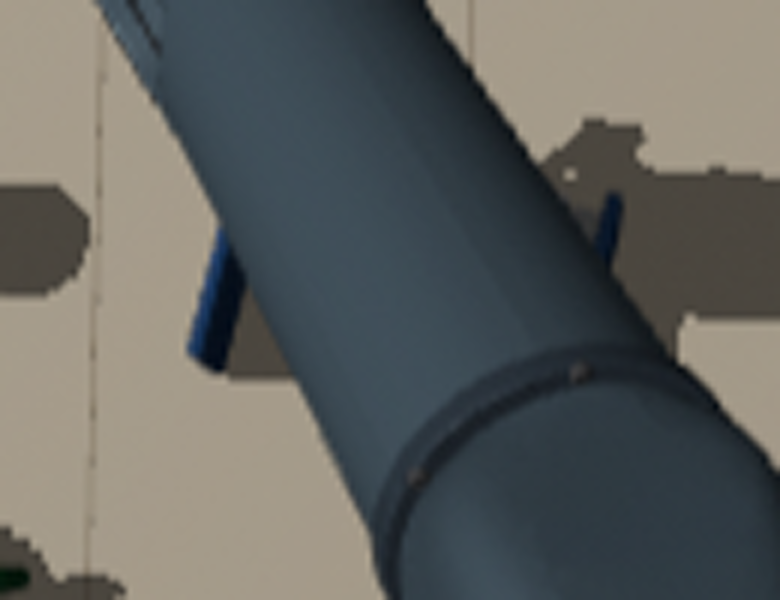

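>>> apply_moves --grip '[0, 0, 0, 0]' --pt "10 2 0" --pt "10 1 0" --pt "3 0 0" --pt "0 0 0" --twist '[0, 0, 0, 0]'

```text
t: 9.9
eef_pos: [615.2, 53.6, 92.6]
eef_rot: [[-0.001, 0.974, -0.228], [-0.0, -0.228, -0.974], [-1.0, -0.001, 0.0]]
wrist_force: [0.8, 0.6, 0.2]
grip_width: 0.003
```

```bash
python3 -c "
from h import *
to([614,55,68])
g=grab_frame('scene'); im=cv2.resize(g['image'],None,fx=8,fy=8,interpolation=cv2.INTER_CUBIC)
s=read_state(); p=s['eef_pos'];R=s['eef_rot']
for dx in (14,):
  for y in(-14.5,14.5):
    for z in (-11,11):
      u,v=proj(g,p+R@[dx,y,z])[0]; cv2.circle(im,(int(8*u+4),int(8*v+4)),3,(0,255,0),1)
for q in ([614.5,57,50],):
  u,v=proj(g,q)[0]; cv2.circle(im,(int(8*u+4),int(8*v+4)),3,(0,255,0),1)
save('s7',im[1360:1920,2080:2780])
w=cloud(g); k=(w[...,2]>60)&(w[...,2]<150)&(abs(w[...,0]-p[0])<40)&(abs(w[...,1]-p[1])<25); P=w[k]&0 if 0 else w[k]
d=(P-p)@R; 
print(len(d), np.percentile(d,[1,5,50,95,99],axis=0).round(1))
"
```

```text
t 9.9 pos [615.2  53.6  92.6] F [0.8 0.6 0.2] grip 0.3 tool shift [24.6 -1.5 -1.1] |d| 25.0 yaw -13.19 q [ 11.  42. -29.  98.  26.  47. -43.]
259 [[-56.3 -36.9 -24.7]
 [-52.6 -34.  -21.9]
 [  1.6   1.3  10.5]
 [ 30.8  26.5  25.4]
 [ 32.9  36.7  30. ]]
```

View pics/s7.png

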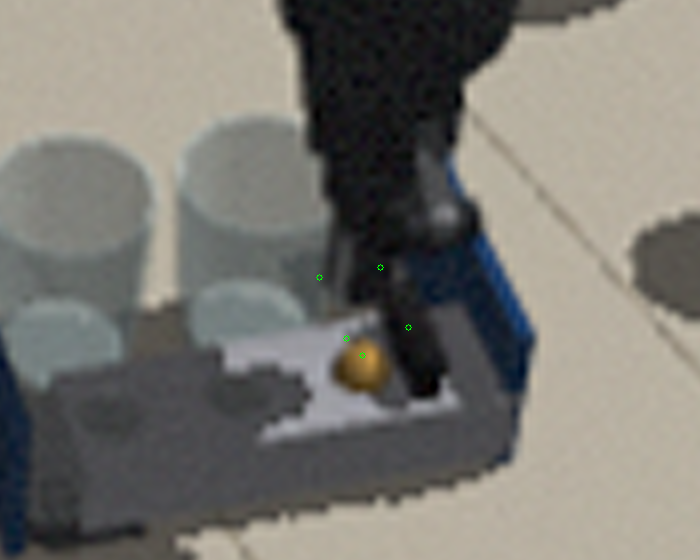

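```bash
python3 -c "
from h import *
g=grab_frame('scene'); s=read_state(); p=s['eef_pos'];R=s['eef_rot']
w=cloud(g); d=(w-p)@R
for v in range(194,222):
  print(v,' '.join('%4d,%3d,%3d'%tuple(d[v,u].round()) for u in range(298,316)))
"
```

```text
194   36,-74, -6   32,-70, -7   29,-66, -9  -32, -8, 13  -42,  3, 15  -51, 12, 16  -52, 13, 13  -50, 12, 10  -40,  3,  4  -36,  0, -1  -41,  5, -1  -74, 37, 10  -77, 40,  9  -77, 41,  7  -80, 44,  6  -87, 51,  6  -83, 48,  2  -83, 49,  0
195   39,-73, -6   36,-69, -7   34,-67,-10  -25,-11, 11  -35, -1, 13  -38,  3, 11  -48, 12, 13  -45, 11,  9  -40,  6,  5  -42,  9,  3  -73, 39, 13  -74, 40, 11  -73, 40,  8  -74, 41,  7  -81, 48,  7  -82, 49,  5  -82, 50,  3  -81, 50,  0
196   42,-72, -6   40,-69, -8    5,-36,  3  -26, -6, 13  -38,  6, 15  -41,  9, 14  -44, 12, 12  -42, 11,  9  -41, 10,  6  -41, 11,  3  -46, 17,  3  -77, 46, 14  -81, 50, 13  -82, 52, 11  -79, 50,  7  -81, 52,  6  -81, 53,  3  -82, 55,  2
197    2,-31, 11    6,-34,  7    6,-34,  4  -23, -5, 13  -37,  8, 16  -38, 10, 14  -41, 13, 12  -36,  9,  8  -55, 27, 13  -62, 35, 14  -66, 39, 13  -73, 46, 13  -82, 54, 14  -80, 54, 11  -82, 55, 10  -82, 57,  8  -81, 56,  5  -80, 55,  1
198   10,-34,  9   10,-34,  6   10,-33,  4  -18, -7, 12  -29,  4, 14  -34, 10, 13  -31,  7, 10  -47, 23, 13  -51, 27, 12  -63, 39, 15  -65, 41, 14  
[... 4863 characters left out ...]
 19   51,  6, 16   53,  5, 12   50,  8, 11   50,  8,  8   47, 12,  7   50, 10,  3   51, 10,  0   50, 11, -3   47, 14, -4   50, 12, -8   49, 14,-10   50, 14,-13   50, 14,-16 -885,799,354   51, 14,-22   53, 14,-25   52, 15,-27
220   51,  9, 20   50, 10, 17   52,  9, 14   50, 11, 12   52, 10,  8   52, 11,  6   51, 12,  4   51, 13,  1   48, 16, -1   50, 15, -4   52, 15, -7   50, 17, -9   53, 15,-13   50, 18,-15   51, 18,-18   49, 20,-20   51, 19,-23   52, 18,-26
221   50, 13, 21   52, 12, 18   50, 14, 16   51, 14, 13   50, 15, 10   49, 17,  8   49, 18,  6   53, 15,  1   50, 18,  0   49, 19, -3   50, 19, -6   50, 20, -8   53, 18,-12   51, 21,-14   53, 20,-17   55, 19,-21   53, 21,-23   56, 19,-27
```

>>> apply_moves --grip '[0, 0, 0, 0, 0]' --pt "0 -1 -3" --pt "12 0 0" --pt "12 0 0" --pt "2 0 0" --pt "0 0 0" --twist '[0, 0, 0, 0, 0]'

```text
t: 10.5
eef_pos: [614.6, 56.7, 66.2]
eef_rot: [[-0.002, 0.974, -0.228], [-0.0, -0.228, -0.974], [-1.0, -0.002, 0.001]]
wrist_force: [0.5, -0.8, 0.5]
grip_width: 0.0
```

>>> apply_moves --grip '[0, 0, 0, 0]' --pt "2 0 0" --pt "3 0 0" --pt "2 0 0" --pt "0 0 0" --twist '[0, 0, 0, 0]'

```text
t: 10.9
eef_pos: [615.9, 56.9, 60.7]
eef_rot: [[0.001, 0.974, -0.228], [0.0, -0.228, -0.974], [-1.0, 0.001, -0.0]]
wrist_force: [-0.2, 0.2, 4.3]
grip_width: -0.001
```

>>> apply_moves --grip '[0, 0, 0, 0, 0]' --pt "2 0 0" --pt "2 0 0" --pt "2 0 0" --pt "0 0 0" --pt "0 0 0" --twist '[0, 0, 0, 0, 0]'

```text
t: 11.4
eef_pos: [615.9, 56.9, 54.8]
eef_rot: [[0.001, 0.974, -0.228], [0.0, -0.228, -0.974], [-1.0, 0.001, -0.0]]
wrist_force: [-0.5, -1.1, 5.8]
grip_width: -0.001
```

>>> apply_moves --grip '[0, 0, 0]' --pt "0.8 0 0" --pt "0 0 0" --pt "0 0 0" --twist '[0, 0, 0]'

```text
t: 11.7
eef_pos: [616.0, 57.0, 54.5]
eef_rot: [[0.001, 0.974, -0.228], [-0.0, -0.228, -0.974], [-1.0, 0.001, -0.0]]
wrist_force: [-1.9, -0.6, 8.6]
grip_width: -0.0
```

>>> apply_moves --grip '[0, 0, 0, 0, 0]' --pt "0 0 -1" --pt "0 0 -1" --pt "0 0 -1" --pt "0 0 -2" --pt "0 0 0" --twist '[0, 0, 0, 0, 0]'

```text
t: 12.2
eef_pos: [617.3, 59.5, 54.5]
eef_rot: [[0.001, 0.973, -0.229], [-0.003, -0.229, -0.973], [-1.0, 0.002, 0.003]]
wrist_force: [-1.2, -4.3, 11.2]
grip_width: -0.001
```

>>> apply_moves --grip '[0, 0, 0, 0]' --pt "0 0 -1" --pt "0 0 -1" --pt "0 0 -1" --pt "0 0 0" --twist '[0, 0, 0, 0]'

```text
t: 12.6
eef_pos: [618.1, 61.7, 54.6]
eef_rot: [[0.001, 0.973, -0.23], [-0.004, -0.23, -0.973], [-1.0, 0.002, 0.004]]
wrist_force: [-0.8, -6.5, 12.2]
grip_width: 0.003
```

>>> apply_moves --grip '[0, 0, 0, 0, 0]' --pt "0 0 -1" --pt "0 0 -1" --pt "0 0 -1" --pt "0 0 -1" --pt "0 0 0" --twist '[0, 0, 0, 0, 0]'

```text
t: 13.1
eef_pos: [618.9, 64.3, 54.6]
eef_rot: [[0.0, 0.973, -0.231], [-0.006, -0.231, -0.973], [-1.0, 0.002, 0.005]]
wrist_force: [-1.8, -8.5, 13.3]
grip_width: -0.001
```

```bash
python3 -c "
from fit import *
to([614,55,68])
g=grab_frame('scene'); save('s8',g['image'][170:250,230:340],7)
P=blue(g,cloud(g)); r=least_squares(lambda q:resid([613.4,57.5,-0.230],P,q[0])[0],[5.],loss='soft_l1'); print('sleeve',r.x)"
```

```text
t 13.1 pos [618.9  64.3  54.6] F [-1.8 -8.5 13.3] grip -0.1 tool shift [-13.3  -2.6  10.3] |d| 17.0 yaw -13.33 q [  8.  45. -27.  97.  28.  44. -45.]
sleeve [5.22038961]
```

View pics/s8.png

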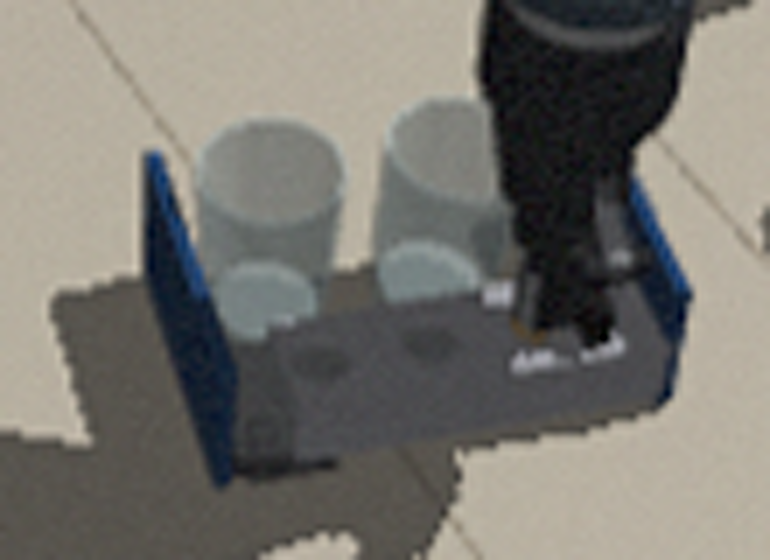

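>>> apply_moves --grip '[0, 0, 0, 0, 0]' --pt "0 0 -1.5" --pt "0 0 -1.5" --pt "0 0 -1.5" --pt "0 0 -1.5" --pt "0 0 0" --twist '[0, 0, 0, 0, 0]'

```text
t: 13.65
eef_pos: [620.2, 69.4, 54.6]
eef_rot: [[0.0, 0.973, -0.231], [-0.006, -0.231, -0.973], [-1.0, 0.002, 0.006]]
wrist_force: [-0.5, -8.0, 12.1]
grip_width: 0.003
```

```bash
python3 -c "
from fit import *
to([614,55,68])
g=grab_frame('scene'); save('s9',g['image'][170:250,230:340],7)
P=blue(g,cloud(g)); r=least_squares(lambda q:resid([613.4,57.5,-0.230],P,q[0])[0],[5.],loss='soft_l1'); print('sleeve',r.x)"
```

```text
t 13.65 pos [620.2  69.4  54.6] F [-0.5 -8.  12.1] grip 0.2 tool shift [-13.3  -2.7  15.5] |d| 21.0 yaw -13.37 q [  8.  45. -27.  97.  28.  44. -46.]
sleeve [10.2115206]
```

View pics/s9.png

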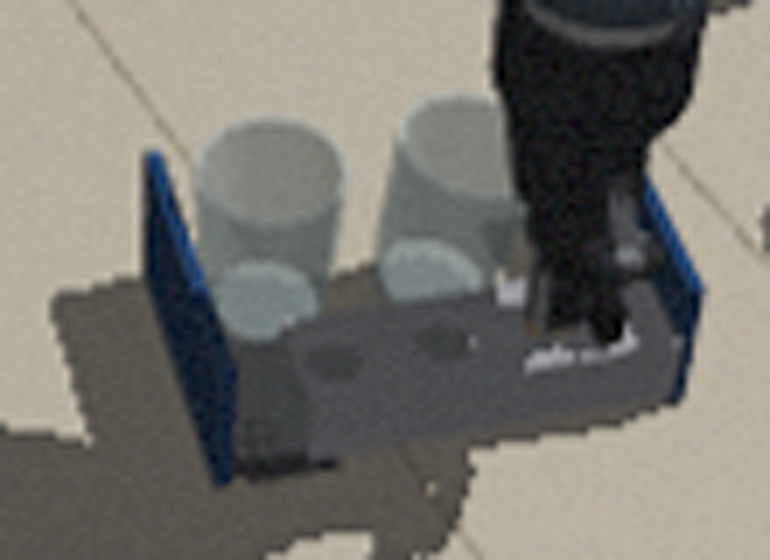

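```bash
python3 -c "
from fit import *
g=grab_frame('scene'); save('s10',g['image'][180:225,275:335],12)
g=grab_frame('top'); save('t10',g['image'][140:220,165:265],7)
"
```

```text
(no output)
```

View pics/s10.png

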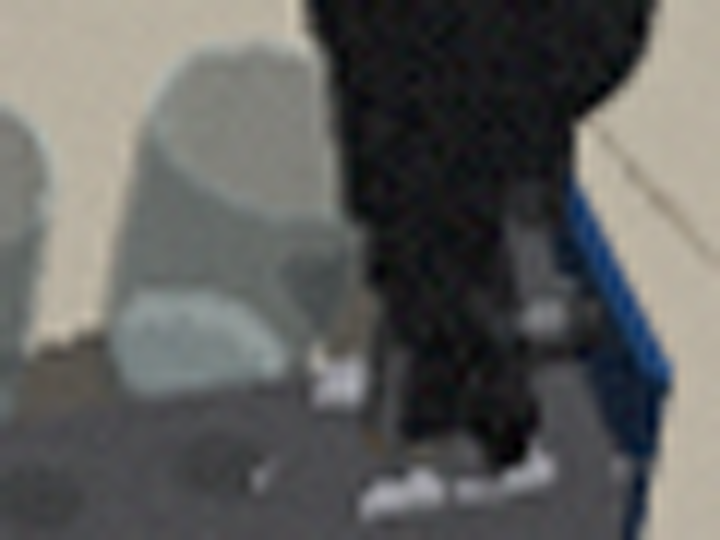

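View pics/t10.png

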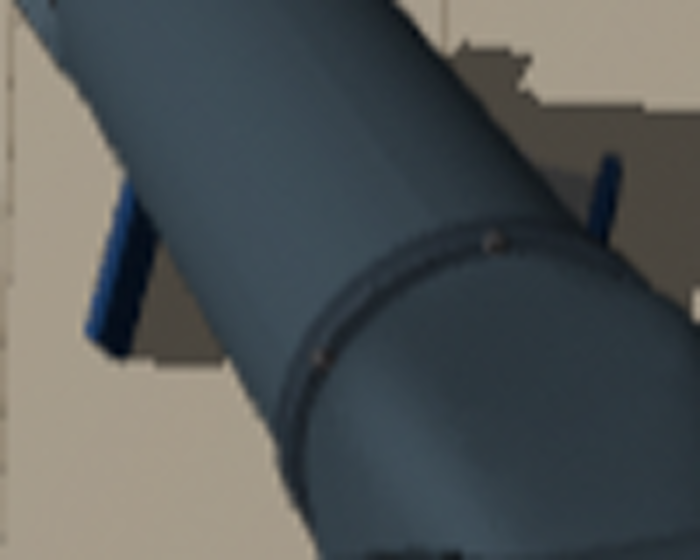

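>>> apply_moves --grip '[0, 0, 0, 0, 0, 0]' --pt "0 0 2" --pt "0 0 2" --pt "0 0 2" --pt "0 0 2" --pt "0 0 2" --pt "0 0 0" --twist '[0, 0, 0, 0, 0, 0]'

```text
t: 14.4
eef_pos: [619.0, 63.8, 54.7]
eef_rot: [[0.003, 0.973, -0.229], [-0.001, -0.229, -0.973], [-1.0, 0.003, -0.0]]
wrist_force: [2.7, -2.0, 7.8]
grip_width: -0.002
```

```bash
python3 -c "
from fit import *
to([614,55,68])
g=grab_frame('scene'); save('s11',g['image'][170:250,230:340],7)
P=blue(g,cloud(g)); r=least_squares(lambda q:resid([613.4,57.5,-0.230],P,q[0])[0],[5.],loss='soft_l1'); print('sleeve',r.x)"
```

```text
t 14.4 pos [619.   63.8  54.7] F [ 2.7 -2.   7.8] grip -0.1 tool shift [-13.3  -2.8   9.7] |d| 17.0 yaw -13.24 q [  9.  45. -27.  98.  28.  44. -45.]
sleeve [5.22132358]
```

View pics/s11.png

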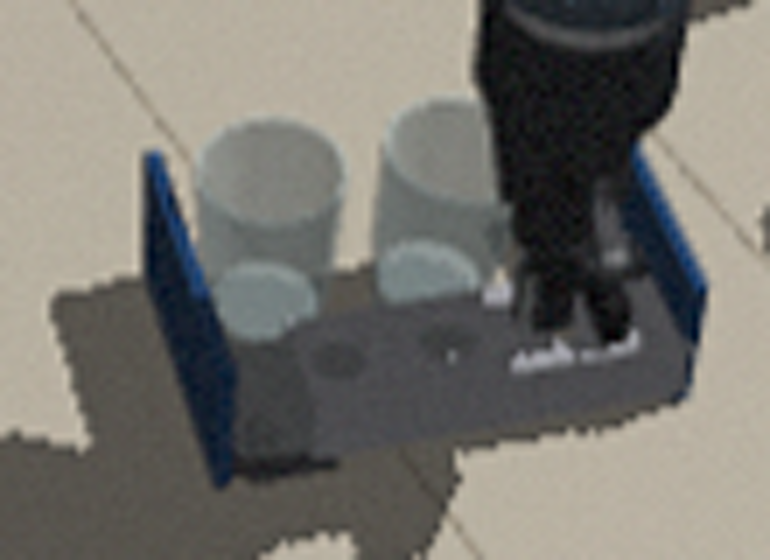

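>>> apply_moves --grip '[0, 0, 0, 0, 0]' --pt "0 0 2" --pt "0 0 2" --pt "0 0 2" --pt "0 0 0" --pt "0 0 0" --twist '[0, 0, 0, 0, 0]'

```text
t: 14.95
eef_pos: [617.0, 58.3, 54.4]
eef_rot: [[0.002, 0.974, -0.229], [-0.0, -0.229, -0.974], [-1.0, 0.002, -0.0]]
wrist_force: [1.9, -1.5, 6.1]
grip_width: -0.002
```

```bash
python3 -c "
from fit import *
to([614,55,68])
g=grab_frame('scene'); save('s12',g['image'][170:250,230:340],7)"
```

```text
t 14.95 pos [617.   58.3  54.4] F [ 1.9 -1.5  6.1] grip -0.1 tool shift [-13.6  -2.2   3.9] |d| 14.0 yaw -13.22 q [  9.  45. -27.  98.  28.  44. -44.]
```

View pics/s12.png

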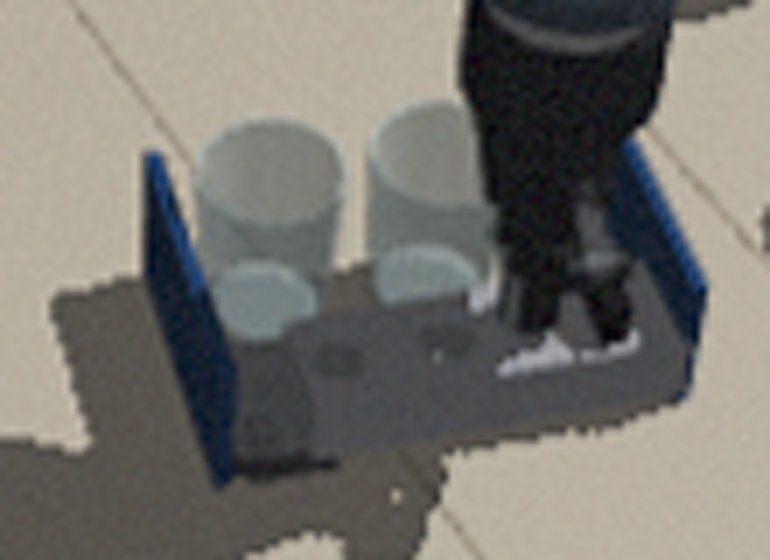

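>>> apply_moves --grip '[0, 0, 0, 0, 0]' --pt "-1 0 0" --pt "-2 0 0" --pt "-3 0 0" --pt "0 0 0" --pt "0 0 0" --twist '[0, 0, 0, 0, 0]'

```text
t: 15.5
eef_pos: [615.7, 58.8, 59.4]
eef_rot: [[-0.0, 0.974, -0.228], [0.0, -0.228, -0.974], [-1.0, -0.0, -0.0]]
wrist_force: [0.5, -0.1, -0.7]
grip_width: -0.003
```

```bash
python3 -c "
from fit import *
to([614,55,68])
g=grab_frame('scene'); save('s13',g['image'][170:250,230:340],7)"
```

```text
t 15.5 pos [615.7  58.8  59.4] F [ 0.5 -0.1 -0.7] grip -0.3 tool shift [-8.6 -0.8  4.1] |d| 10.0 yaw -13.18 q [ 10.  45. -27.  98.  27.  44. -44.]
```

View pics/s13.png

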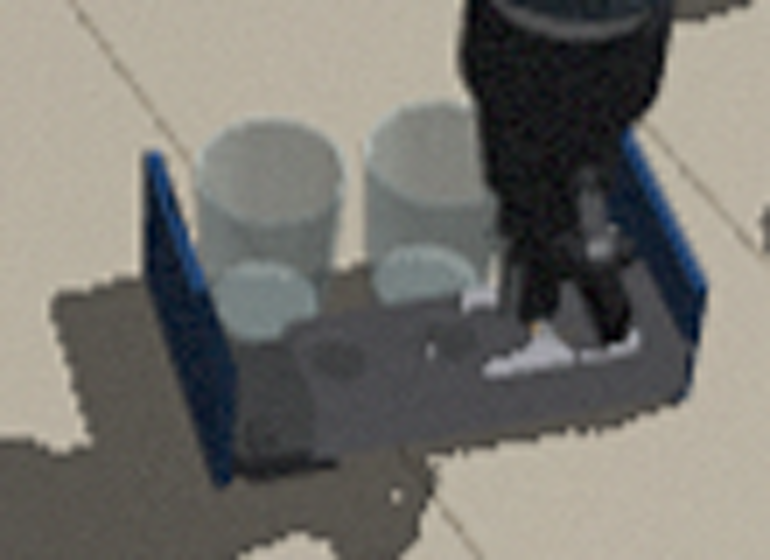

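>>> apply_moves --grip '[0, 0, 0, 0, 0, 0]' --pt "-10 0 0" --pt "-20 0 0" --pt "-25 0 0" --pt "-25 0 0" --pt "0 0 0" --pt "0 0 0" --twist '[0, 0, 0, 0, 0, 0]'

```text
t: 16.15
eef_pos: [616.1, 58.7, 140.2]
eef_rot: [[0.001, 0.974, -0.228], [-0.0, -0.228, -0.974], [-1.0, 0.001, -0.0]]
wrist_force: [0.4, 0.3, -0.6]
grip_width: -0.002
```

```bash
python3 -c "
from fit import *
to([614,55,68])
g=grab_frame('scene'); save('s14',g['image'][170:250,230:340],7)
P=blue(g,cloud(g)); 
for s in (0,5,12,20):
  r=least_squares(lambda q:resid([613.4,57.5,-0.230],P,q[0])[0],[s],loss='soft_l1'); print('sleeve',r.x,r.cost)"
```

```text
t 16.15 pos [616.1  58.7 140.2] F [ 0.4  0.3 -0.6] grip -0.1 tool shift [72.2 -1.3  4.1] |d| 72.0 yaw -13.19 q [ 12.  38. -30.  96.  24.  52. -41.]
sleeve [4.68641147] 393.6232095109518
sleeve [4.68642742] 393.62320950732646
sleeve [12.29961599] 341.9765620037924
sleeve [4.68642742] 393.62320950732646
```

View pics/s14.png

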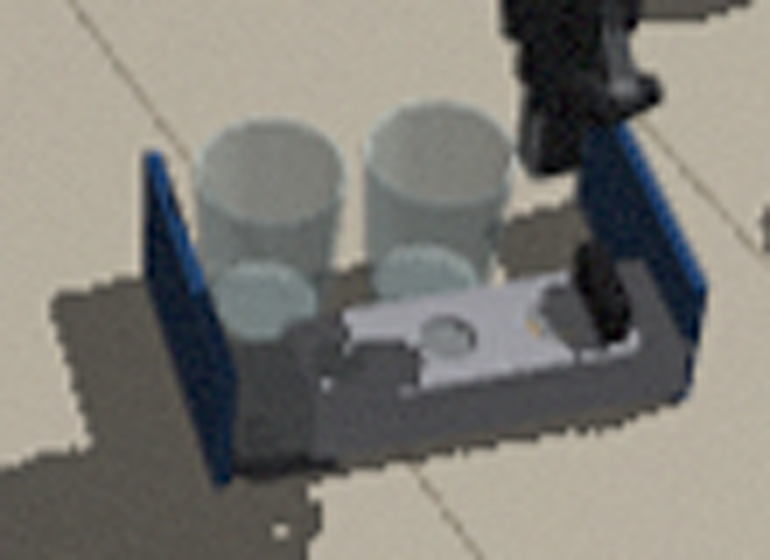

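>>> apply_moves --grip '[0, 0, 0, 0, 0, 0, 0]' --pt "0 7 -5" --pt "20 0 0" --pt "25 0 0" --pt "20 0 0" --pt "10 0 0" --pt "0 0 0" --pt "0 0 0" --twist '[0, 0, 0, 0, 0, 0, 0]'

```text
t: 16.9
eef_pos: [624.2, 62.4, 64.8]
eef_rot: [[0.0, 0.974, -0.228], [0.0, -0.228, -0.974], [-1.0, 0.0, -0.0]]
wrist_force: [0.0, -0.3, 1.4]
grip_width: 0.003
```

```bash
python3 -c "
from fit import *
to([614,55,68])
g=grab_frame('scene'); save('s15',g['image'][170:250,230:340],7)"
```

```text
t 16.9 pos [624.2  62.4  64.8] F [ 0.  -0.3  1.4] grip 0.3 tool shift [-3.2 -8.2  9.5] |d| 13.0 yaw -13.18 q [  9.  45. -28.  96.  27.  45. -44.]
```

View pics/s15.png

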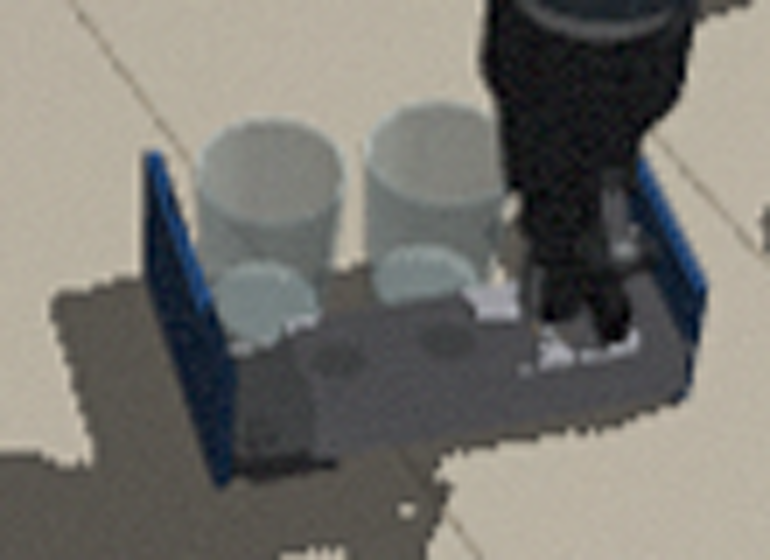

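>>> apply_moves --grip '[0, 0, 0, 0, 0, 0, 0]' --pt "0 0 -2" --pt "0 0 -2" --pt "0 0 -2" --pt "0 0 -2" --pt "0 0 -2" --pt "0 0 -2" --pt "0 0 0" --twist '[0, 0, 0, 0, 0, 0, 0]'

```text
t: 17.65
eef_pos: [626.4, 72.1, 64.5]
eef_rot: [[-0.001, 0.973, -0.229], [-0.002, -0.229, -0.973], [-1.0, -0.0, 0.003]]
wrist_force: [-1.5, -4.5, 3.3]
grip_width: 0.001
```

```bash
python3 -c "
from fit import *
to([614,55,68])
g=grab_frame('scene'); save('s16',g['image'][170:250,230:340],7)"
```

```text
t 17.65 pos [626.4  72.1  64.5] F [-1.5 -4.5  3.3] grip 0.1 tool shift [-3.4 -8.1 19.5] |d| 21.0 yaw -13.24 q [  8.  45. -27.  96.  27.  46. -45.]
```

View pics/s16.png

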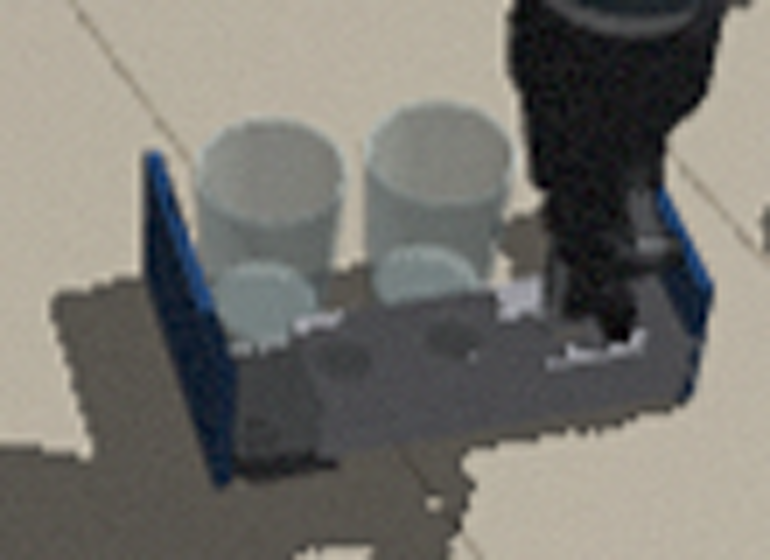

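>>> apply_moves --grip '[0, 0, 0, 0, 0, 0, 0, 0, 0, 0, 0]' --pt "0 0 -2" --pt "0 0 -2" --pt "0 0 -2" --pt "0 0 -2" --pt "0 0 -2" --pt "0 0 -2" --pt "0 0 -2" --pt "0 0 -2" --pt "0 0 -2" --pt "0 0 0" --pt "0 0 0" --twist '[0, 0, 0, 0, 0, 0, 0, 0, 0, 0, 0]'

```text
t: 18.8
eef_pos: [630.7, 90.6, 64.4]
eef_rot: [[0.0, 0.974, -0.229], [-0.001, -0.229, -0.974], [-1.0, 0.0, 0.001]]
wrist_force: [0.2, -4.7, 1.6]
grip_width: 0.003
```

```bash
python3 -c "
from fit import *
to([614,55,68])
g=grab_frame('scene'); save('s17',g['image'][170:250,230:340],7)
P=blue(g,cloud(g)); 
for s in (15,25,32,38,45):
  r=least_squares(lambda q:resid([613.4,57.5,-0.230],P,q[0])[0],[s],loss='soft_l1'); print('sleeve',r.x,r.cost)"
```

```text
t 18.8 pos [630.7  90.6  64.4] F [ 0.2 -4.7  1.6] grip 0.2 tool shift [-3.5 -8.1 38.5] |d| 40.0 yaw -13.22 q [  7.  46. -27.  95.  27.  46. -46.]
sleeve [33.27001696] 287.8915408157702
sleeve [27.56496254] 313.2179697599298
sleeve [33.2700171] 287.89154081575566
sleeve [33.27000917] 287.89154081691595
sleeve [33.27001996] 287.8915408155166
```

View pics/s17.png

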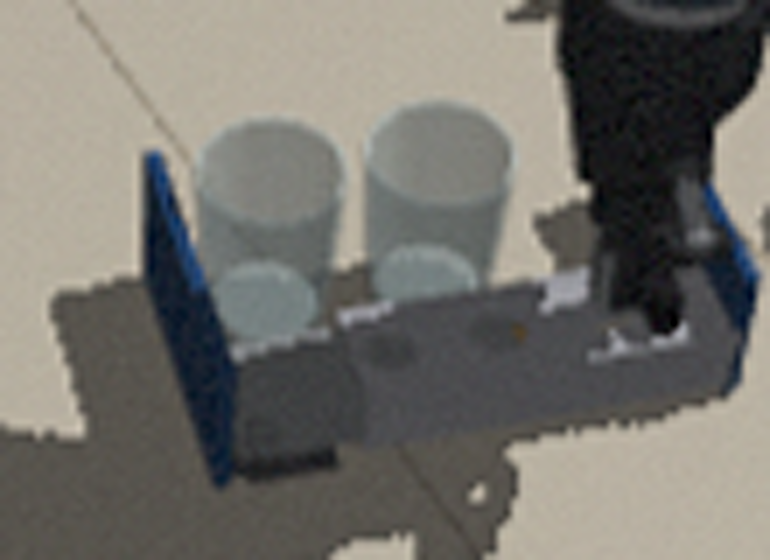

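>>> apply_moves --grip '[0, 0, 0, 0, 0, 0, 0, 0]' --pt "0 0 -1" --pt "0 0 -1" --pt "0 0 -1" --pt "0 0 -1" --pt "0 0 -1" --pt "0 0 -1" --pt "0 0 -1" --pt "0 0 0" --twist '[0, 0, 0, 0, 0, 0, 0, 0]'

```text
t: 19.65
eef_pos: [632.1, 98.9, 64.5]
eef_rot: [[-0.0, 0.974, -0.227], [0.001, -0.227, -0.974], [-1.0, -0.0, -0.001]]
wrist_force: [0.1, -0.2, -0.2]
grip_width: -0.003
```

```bash
python3 -c "
from fit import *
to([614,55,68])
g=grab_frame('scene'); save('s18',g['image'][170:250,230:340],7)
P=blue(g,cloud(g)); 
for s in (35,40,45):
  r=least_squares(lambda q:resid([613.4,57.5,-0.230],P,q[0])[0],[s],loss='soft_l1'); print('sleeve',r.x,r.cost)"
```

```text
t 19.65 pos [632.1  98.9  64.5] F [ 0.1 -0.2 -0.2] grip -0.2 tool shift [-3.6 -7.6 46.9] |d| 48.0 yaw -13.14 q [  6.  46. -27.  94.  27.  46. -47.]
sleeve [44.48409727] 259.238904839358
sleeve [38.73917929] 297.0604340243125
sleeve [44.48409053] 259.23890483847424
```

View pics/s18.png

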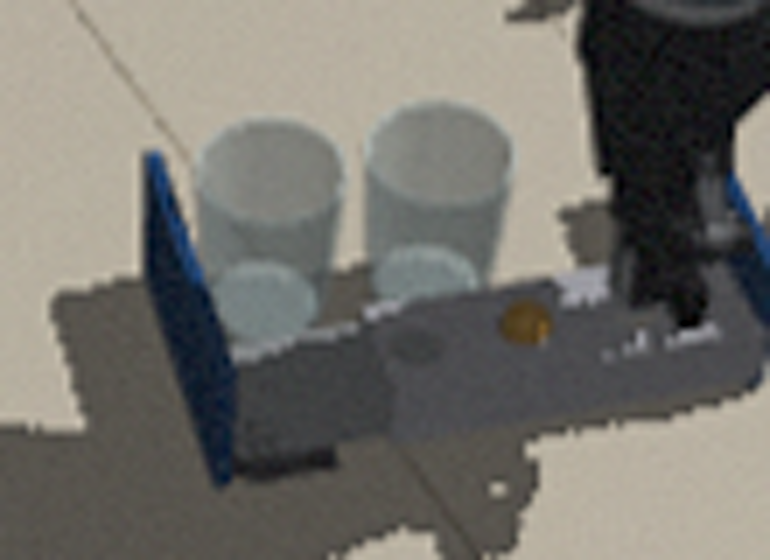

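>>> apply_moves --grip '[0, 0, 0, 0, 0, 0, 0, 0]' --pt "0 0 2" --pt "-10 0 0" --pt "-25 0 0" --pt "-35 0 0" --pt "-40 0 0" --pt "-25 0 0" --pt "0 0 0" --pt "0 0 0" --twist '[0, 0, 0, 0, 0, 0, 0, 0]'

```text
t: 20.5
eef_pos: [632.0, 96.0, 200.4]
eef_rot: [[0.001, 0.974, -0.228], [-0.0, -0.228, -0.974], [-1.0, 0.001, -0.0]]
wrist_force: [0.2, -0.3, -1.4]
grip_width: 0.003
```

```bash
python3 -c "
from fit import *
import pickle
to([554.5,-348,200])
g=grab_frame('scene'); save('s19',g['image'][165:245,240:350],7); pickle.dump(g,open('s19.pkl','wb'))
g0=pickle.load(open('scene0.pkl','rb')); save('s19_0',g0['image'][165:245,240:350],7)
w=cloud(g);P=blue(g,w); 
r=least_squares(lambda q:resid([613.4,57.5,-0.230],P,q[0])[0],[45],loss='soft_l1'); print('sleeve',r.x,r.cost)
r=fitrack(P,None,(613,57,-.23));print(r.x)
im=cv2.cvtColor(g['image'],cv2.COLOR_RGB2HSV).astype(int);k=(im[...,0]>10)&(im[...,0]<28)&(im[...,1]>140)&(im[...,2]>70)&(abs(w[...,0]-615)<25)&(abs(w[...,1]-57)<25);print(k.sum(),w[k].max(0),np.median(w[k],0))"
```

```text
t 20.5 pos [632.   96.  200.4] F [ 0.2 -0.3 -1.4] grip 0.2 tool shift [3.000e-01 2.600e+01 4.499e+02] |d| 451.0 yaw -13.2 q [  9.  36. -32.  91.  21.  59. -42.]
sleeve [44.42689158] 457.93078049258634
[ 6.13540736e+02  5.77086921e+01 -2.29483192e-01  4.41937945e+01]
26 [625.80898465  62.94961729  55.30311145] [619.08990898  54.45182169  48.13102799]
```

View pics/s19.png

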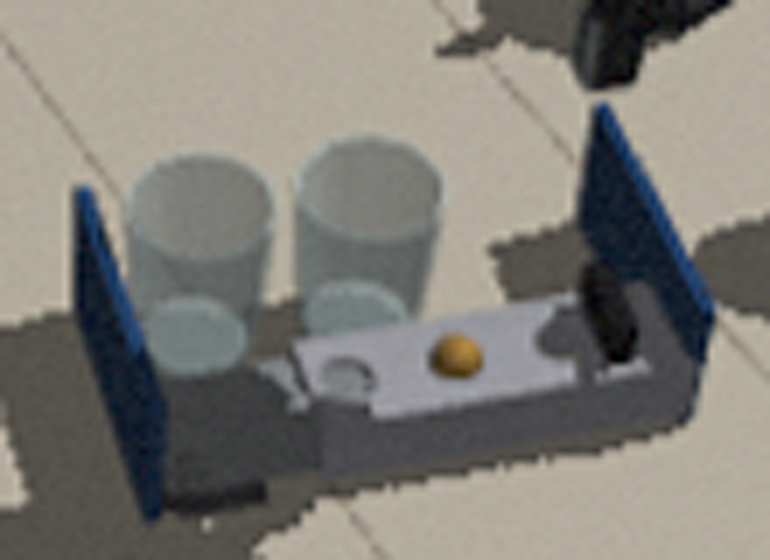

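View pics/s19_0.png

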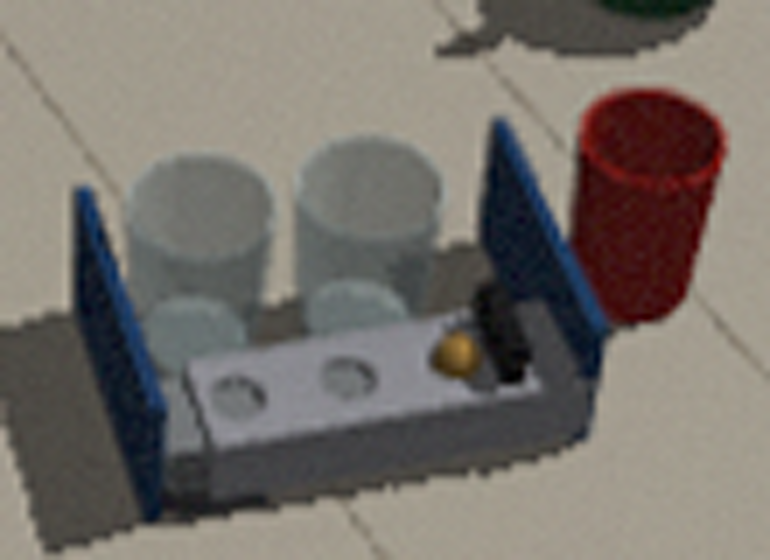

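>>> apply_moves --grip '[60, 60, 60, 60, 60, 60, 60, 60, 60, 60, 60, 60]' --pt "0 2 20" --pt "0 2 40" --pt "0 2 45" --pt "0 3 45" --pt "0 3 45" --pt "0 3 45" --pt "0 3 45" --pt "0 3 45" --pt "0 3 45" --pt "0 2 45" --pt "0 0 30" --pt "0 0 0" --twist '[0, 0, 0, 0, 0, 0, 0, 0, 0, 0, 0, 0]'

```text
t: 21.75
eef_pos: [550.7, -354.5, 197.3]
eef_rot: [[-0.004, 0.972, -0.236], [-0.002, -0.237, -0.972], [-1.0, -0.004, 0.003]]
wrist_force: [-0.1, -0.5, -0.5]
grip_width: 0.7
```

```bash
python3 -c "
from fit import *
to([554.5,-348,95])"
```

```text
t 21.75 pos [ 550.7 -354.5  197.3] F [-0.1 -0.5 -0.5] grip 59.8 tool shift [102.3   2.5  -7.5] |d| 103.0 yaw -13.68 q [ 48.  37. -29.  88.  20.  60.   0.]
```

>>> apply_moves --grip '[60, 60, 60, 60]' --pt "0 0 0" --pt "20 0 0" --pt "30 0 0" --pt "0 0 0" --twist '[0, 0, 0, 0]'

```text
t: 22.15
eef_pos: [552.3, -344.4, 145.2]
eef_rot: [[-0.007, 0.974, -0.225], [0.005, -0.225, -0.974], [-1.0, -0.008, -0.003]]
wrist_force: [-0.2, 0.5, -0.1]
grip_width: 0.701
```

```bash
python3 -c "
from fit import *
to([554.5,-348,89])
g=grab_frame('scene'); u,v=proj(g,[554,-348,100])[0].astype(int); save('s20',g['image'][v-50:v+50,u-60:u+60],6)"
```

```text
t 22.15 pos [ 552.3 -344.4  145.2] F [-0.2  0.5 -0.1] grip 59.9 tool shift [56.2  3.4  3.2] |d| 56.0 yaw -13.0 q [ 47.  40. -28.  91.  22.  55.  -1.]
```

View pics/s20.png

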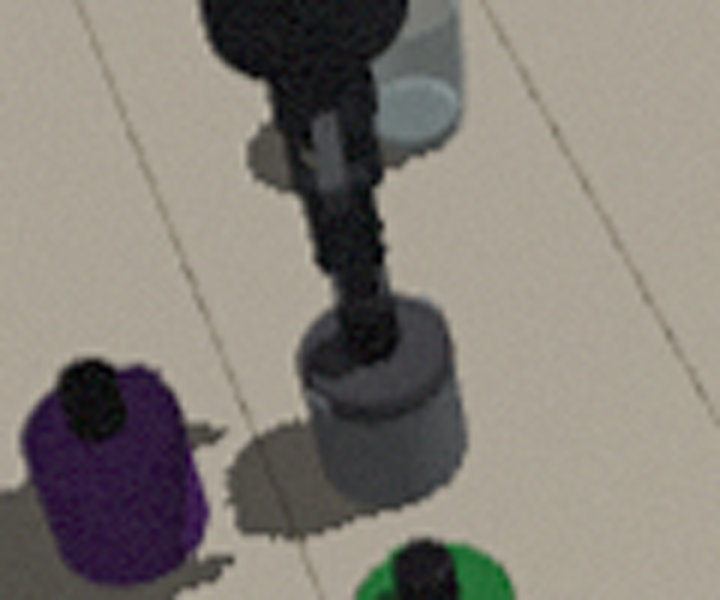

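>>> apply_moves --grip '[60, 60, 60]' --pt "0 0 0" --pt "0 0 0" --pt "0 0 0" --twist '[0, 0, 0]'

```text
t: 22.5
eef_pos: [555.2, -348.1, 150.9]
eef_rot: [[0.002, 0.974, -0.228], [-0.001, -0.228, -0.974], [-1.0, 0.002, 0.001]]
wrist_force: [0.7, -0.3, -0.5]
grip_width: 0.701
```

```bash
python3 -c "
from fit import *
to([554.5,-348,89])"
```

```text
t 22.5 pos [ 555.2 -348.1  150.9] F [ 0.7 -0.3 -0.5] grip 59.9 tool shift [61.9 -0.9  0. ] |d| 62.0 yaw -13.18 q [ 47.  40. -28.  90.  22.  55.  -1.]
```

>>> apply_moves --grip '[60, 60, 60, 60, 60, 60]' --pt "15 0 0" --pt "20 0 0" --pt "15 0 0" --pt "8 0 0" --pt "3 0 0" --pt "0 0 0" --twist '[0, 0, 0, 0, 0, 0]'

```text
t: 23.1
eef_pos: [554.5, -347.9, 88.2]
eef_rot: [[-0.0, 0.974, -0.228], [0.0, -0.228, -0.974], [-1.0, -0.0, -0.0]]
wrist_force: [0.8, -0.2, 0.6]
grip_width: 0.704
```

```bash
python3 -c "
from fit import *
to([554.5,-348,89])
g=grab_frame('scene'); u,v=proj(g,[554,-348,80])[0].astype(int); save('s21',g['image'][v-40:v+40,u-50:u+50],8)"
```

```text
t 23.1 pos [ 554.5 -347.9   88.2] F [ 0.8 -0.2  0.6] grip 60.1 tool shift [-0.8  0.1  0.1] |d| 1.0 yaw -13.18 q [ 46.  45. -26.  92.  24.  49.  -3.]
```

View pics/s21.png

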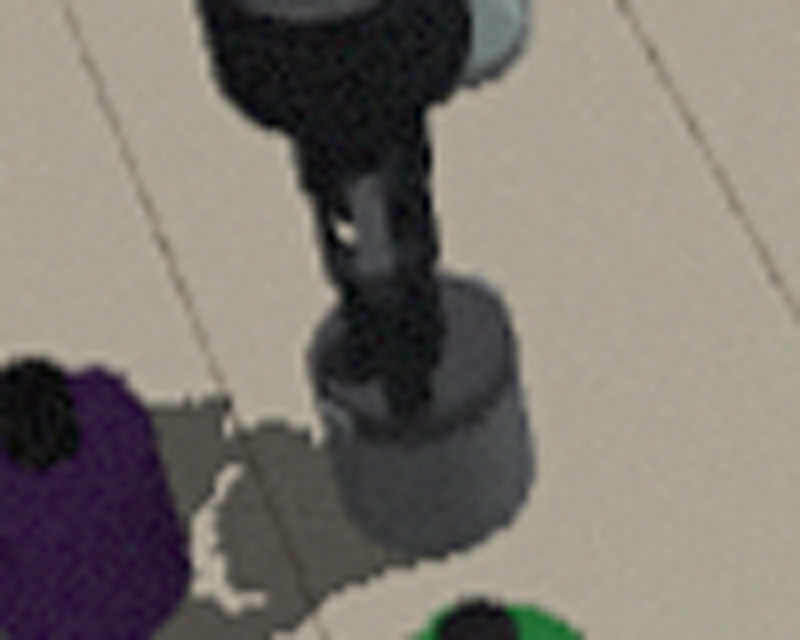

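>>> apply_moves --grip '[40, 15, 15, 15, 15, 15]' --pt "-1 0 0" --pt "0 0 0" --pt "0 0 0" --pt "0 0 0" --pt "0 0 0" --pt "0 0 0" --twist '[0, 0, 0, 0, 0, 0]'

```text
t: 23.75
eef_pos: [555.2, -348.2, 90.3]
eef_rot: [[0.002, 0.974, -0.228], [-0.001, -0.228, -0.974], [-1.0, 0.002, 0.0]]
wrist_force: [0.9, -0.2, 5.7]
grip_width: 0.257
```

>>> apply_moves --grip '[15, 15, 15, 15, 15]' --pt "0 0 0" --pt "-3 0 0" --pt "-5 0 0" --pt "-5 0 0" --pt "0 0 0" --twist '[0, 0, 0, 0, 0]'

```text
t: 24.25
eef_pos: [554.5, -348.0, 103.0]
eef_rot: [[0.0, 0.974, -0.228], [-0.0, -0.228, -0.974], [-1.0, 0.0, 0.0]]
wrist_force: [0.1, -0.1, -4.2]
grip_width: 0.265
```

```bash
python3 -c "
from fit import *
to([554.5,-348,89])
g=grab_frame('scene'); u,v=proj(g,[554,-348,80])[0].astype(int); save('s22',g['image'][v-40:v+40,u-50:u+50],8)"
```

```text
t 24.25 pos [ 554.5 -348.   103. ] F [ 0.1 -0.1 -4.2] grip 22.6 tool shift [14.  0. -0.] |d| 14.0 yaw -13.19 q [ 46.  44. -26.  91.  23.  51.  -2.]
```

View pics/s22.png

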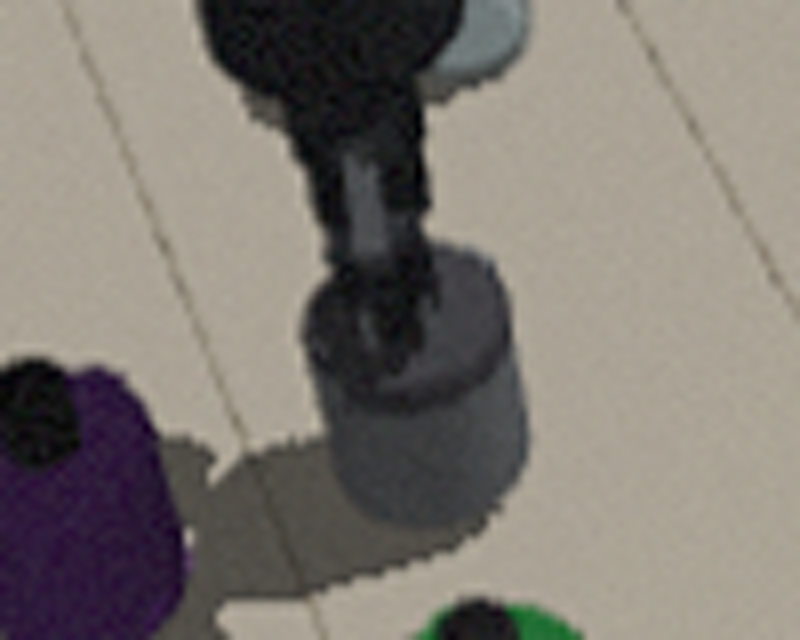

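>>> apply_moves --grip '[15, 15, 15, 15, 15, 15, 15]' --pt "-8 0 0" --pt "-16 0 0" --pt "-22 0 0" --pt "-24 0 0" --pt "-18 0 0" --pt "-12 0 0" --pt "-5 0 0" --twist '[0, 0, 0, 0, 0, 0, 0]'

```text
t: 25.0
eef_pos: [555.1, -348.2, 209.6]
eef_rot: [[0.002, 0.974, -0.228], [-0.001, -0.228, -0.974], [-1.0, 0.003, 0.001]]
wrist_force: [0.1, -0.4, -4.0]
grip_width: 0.259
```

>>> apply_moves --grip '[15, 15, 15, 15, 15, 15, 15, 15, 15, 15, 15, 15]' --pt "0 -1 -5" --pt "0 -2 -10" --pt "0 -3 -15" --pt "0 -4 -20" --pt "0 -5 -25" --pt "0 -6 -28" --pt "0 -6 -28" --pt "0 -6 -28" --pt "0 -6 -28" --pt "0 -6 -28" --pt "0 -6 -28" --pt "0 -6 -28" --twist '[0, 0, 0, 0, 0, 0, 0, 0, 0, 0, 0, 0]'

```text
t: 26.2
eef_pos: [559.7, -68.2, 206.9]
eef_rot: [[-0.001, 0.974, -0.226], [0.001, -0.226, -0.974], [-1.0, -0.001, -0.0]]
wrist_force: [0.7, 0.2, -3.4]
grip_width: 0.256
```

```bash
python3 -c "
from fit import *
to([566.5,120.8,205])
g=grab_frame('scene'); p=read_state()['eef_pos'];u,v=proj(g,p)[0].astype(int); save('s23',g['image'][v-45:v+55,u-60:u+60],6)"
```

```text
t 26.2 pos [559.7 -68.2 206.9] F [ 0.7  0.2 -3.4] grip 21.9 tool shift [   2.1  -36.2 -185.6] |d| 189.0 yaw -13.09 q [ 27.  29. -33. 102.  19.  55. -27.]
```

View pics/s23.png

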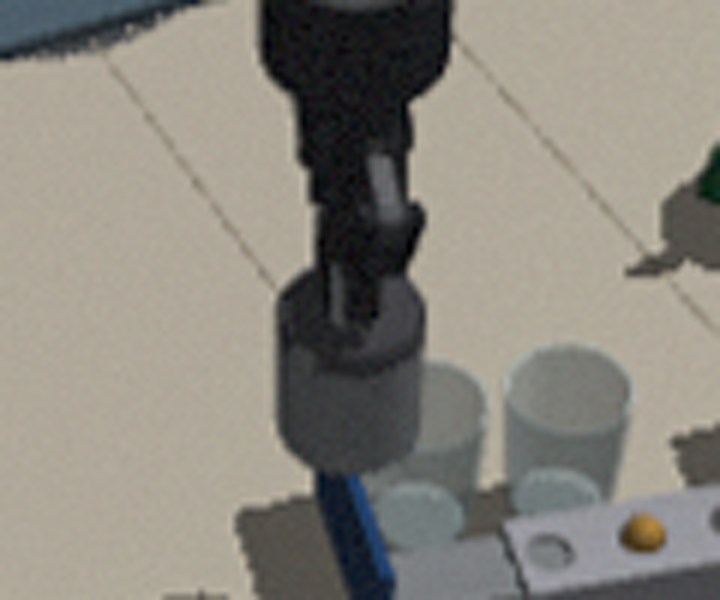

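>>> apply_moves --grip '[15, 15, 15, 15, 15, 15, 15, 15, 15, 15, 15, 15]' --pt "0 -6 -28" --pt "0 -6 -28" --pt "0 -5 -28" --pt "0 -5 -25" --pt "0 -4 -22" --pt "0 -4 -18" --pt "0 -3 -15" --pt "0 -2 -10" --pt "0 -2 -8" --pt "0 0 -5" --pt "0 0 0" --pt "0 0 0" --twist '[0, 0, 0, 0, 0, 0, 0, 0, 0, 0, 0, 0]'

```text
t: 27.45
eef_pos: [567.5, 118.6, 207.4]
eef_rot: [[-0.0, 0.973, -0.229], [-0.001, -0.229, -0.973], [-1.0, -0.0, 0.001]]
wrist_force: [-0.4, 0.5, -3.6]
grip_width: 0.262
```

```bash
python3 -c "
from fit import *
import pickle
to([566.5,120.8,205])
g=grab_frame('scene'); pickle.dump(g,open('s24.pkl','wb')); save('s24',g['image'][130:240,240:360],6)
g=grab_frame('top'); pickle.dump(g,open('t24.pkl','wb')); save('t24',g['image'][130:230,150:280],6)"
```

```text
t 27.45 pos [567.5 118.6 207.4] F [-0.4  0.5 -3.6] grip 22.4 tool shift [ 2.4 -1.5 -1.9] |d| 3.0 yaw -13.24 q [  9.  31. -34. 100.  20.  56. -46.]
```

View pics/s24.png

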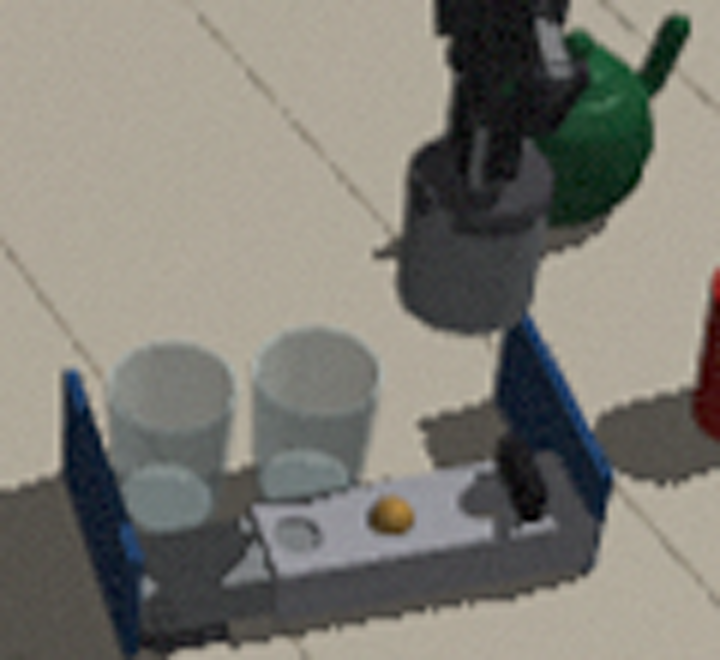

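View pics/t24.png

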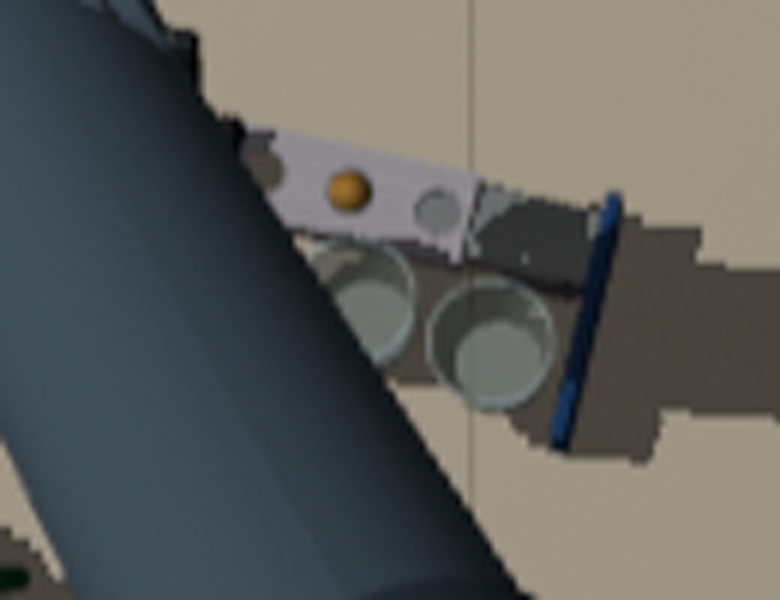

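```bash
cat > tinfit.py <<'E'
from fit import *
def tinfit(g,c,zlo,zhi,tilt=True):
    w=cloud(g); k=(w[...,2]>zlo)&(w[...,2]<zhi)&(np.hypot(w[...,0]-c[0],w[...,1]-c[1])<42); P=w[k]
    z0=(zlo+zhi)/2
    if tilt: fn=lambda q:np.hypot(P[:,0]-q[0]-q[2]*(P[:,2]-z0),P[:,1]-q[1]-q[3]*(P[:,2]-z0))-32.5
    else: fn=lambda q:np.hypot(P[:,0]-q[0],P[:,1]-q[1])-32.5
    r=least_squares(fn,[*c,0,0][:4 if tilt else 2],loss='soft_l1',f_scale=2); return r.x,len(P),np.median(abs(r.fun))
def W2R(par,p):
    x,y,a=par[:3];d=np.array(p[:2])-[x,y];c,s=np.cos(a),np.sin(a); return np.array([c*d[0]+s*d[1],-s*d[0]+c*d[1]])
E
python3 - <<'E'
from tinfit import *
import pickle
g=pickle.load(open('s24.pkl','rb'))
for t in(True,False):
    q,n,m=tinfit(g,(567.5,118.6),135,180,t); print(q.round(3),n,m, W2R([613.5,57.6,-.2298],q))
# glass2 rim: check by overlay circle
im=cv2.resize(g['image'],None,fx=8,fy=8,interpolation=cv2.INTER_CUBIC)
par=[613.5,57.6,-.2298]
for a in np.arange(0,360,10):
    c,s=np.cos(np.radians(a)),np.sin(np.radians(a))
    for q in([-60+31*c,-20+31*s,85+2],[-61+32.5*c,51+32.5*s,2],[-61+32.5*c,51+32.5*s,74]):
        u,v=proj(g,R2W(par,q))[0]; cv2.circle(im,(int(8*u+4),int(8*v+4)),2,(0,255,0),-1)
for q in([-100,90,72],[23,90,72],[-100,98,72],[23,98,72],[-23,-60,42],[23,-60,42],[0,0,52]):
        u,v=proj(g,R2W(par,q))[0]; cv2.circle(im,(int(8*u+4),int(8*v+4)),4,(255,0,0),1)
save('ov24',im[1400:1960,2000:2800])
E
```

```text
[ 5.63801e+02  1.19182e+02  1.80000e-02 -1.40000e-02] 289 0.9159857221868251 [-62.41943186  48.64301344]
[563.827 119.185] 289 0.9193175155025486 [-62.39520286  48.65135362]
```

View pics/ov24.png

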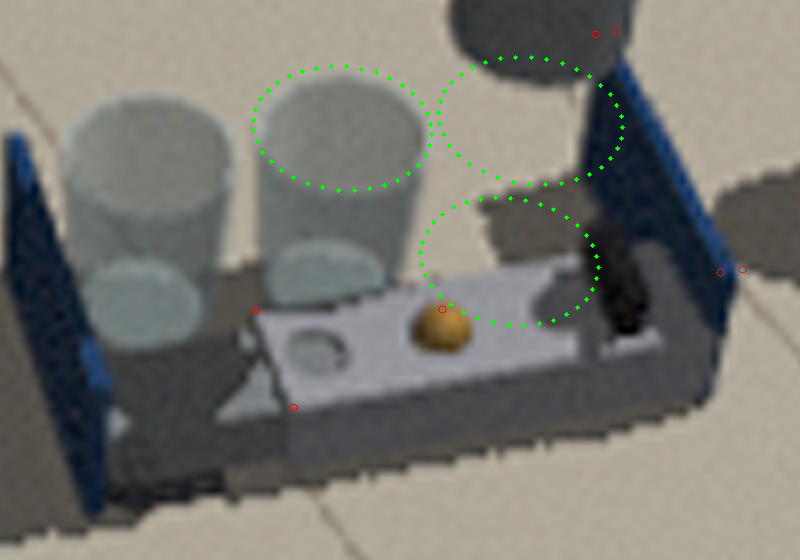

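>>> apply_moves --grip '[15, 15, 15, 15, 15, 15, 15]' --pt "0 0 -2" --pt "8 0 0" --pt "14 0 0" --pt "14 0 0" --pt "10 0 0" --pt "0 0 0" --pt "0 0 0" --twist '[0, 0, 0, 0, 0, 0, 0]'

```text
t: 28.25
eef_pos: [567.7, 121.5, 161.1]
eef_rot: [[-0.001, 0.974, -0.228], [0.0, -0.228, -0.974], [-1.0, -0.001, 0.0]]
wrist_force: [0.7, 0.3, -2.7]
grip_width: 0.26
```

```bash
python3 -c "
from tinfit import *
to([567.5,120.8,97])
g=grab_frame('scene'); save('s25',g['image'][140:250,250:360],6)
q,n,m=tinfit(g,(567.5,118.6),95,135,True); print(q.round(3),n,m, W2R([613.5,57.6,-.2298],q))"
```

```text
t 28.25 pos [567.7 121.5 161.1] F [ 0.7  0.3 -2.7] grip 22.2 tool shift [64.1  0.   0.7] |d| 64.0 yaw -13.17 q [  8.  34. -33. 101.  23.  51. -48.]
[ 5.63643e+02  1.21897e+02 -8.00000e-03 -3.80000e-02] 239 1.0464584035516253 [-63.19161339  51.2498364 ]
```

View pics/s25.png

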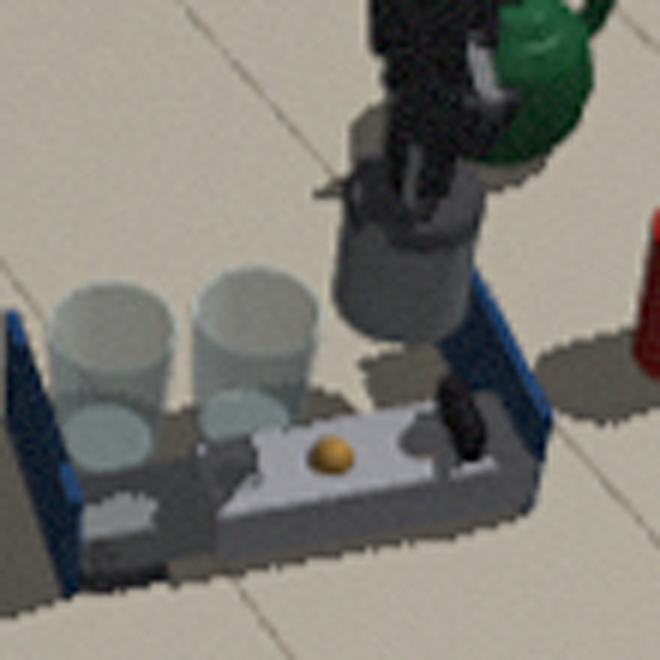

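>>> apply_moves --grip '[15, 15, 15, 15, 15, 15, 15, 15, 15]' --pt "6 0 0" --pt "8 0 0" --pt "10 0 0" --pt "10 0 0" --pt "10 0 0" --pt "8 0 0" --pt "6 0 0" --pt "0 0 0" --pt "0 0 0" --twist '[0, 0, 0, 0, 0, 0, 0, 0, 0]'

```text
t: 29.2
eef_pos: [567.9, 121.5, 103.5]
eef_rot: [[0.0, 0.974, -0.228], [0.0, -0.228, -0.974], [-1.0, 0.0, -0.0]]
wrist_force: [-0.1, 0.7, -3.8]
grip_width: 0.259
```

```bash
python3 -c "
from tinfit import *
to([567.5,120.8,97])
g=grab_frame('scene'); save('s26',g['image'][150:240,260:360],8)
g=grab_frame('top'); save('t26',g['image'][130:210,165:265],7)"
```

```text
t 29.2 pos [567.9 121.5 103.5] F [-0.1  0.7 -3.8] grip 22.1 tool shift [ 6.5 -0.3  0.8] |d| 7.0 yaw -13.18 q [  6.  38. -30. 103.  26.  46. -51.]
```

View pics/s26.png

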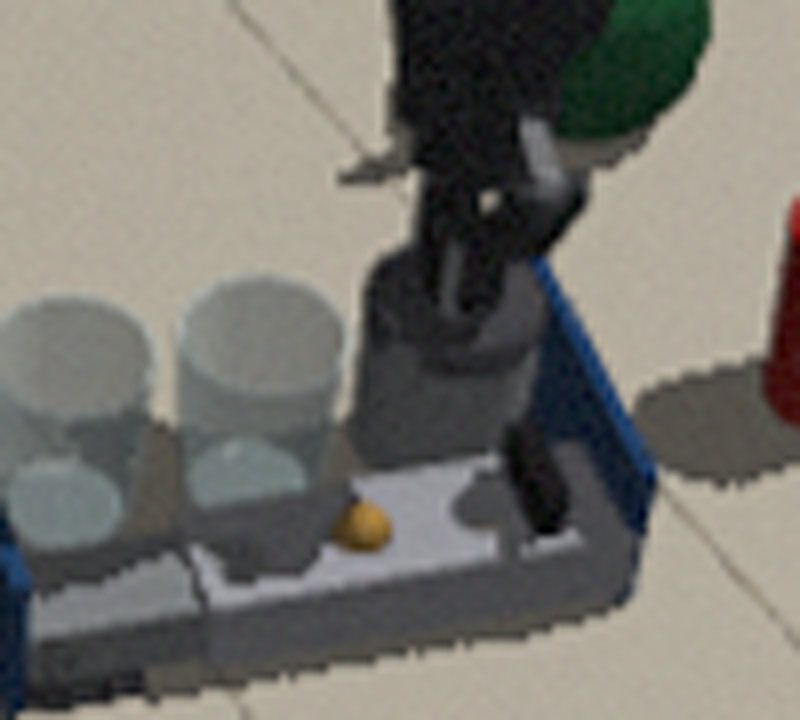

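>>> apply_moves --grip '[15, 15, 15, 15, 15, 15, 15]' --pt "3 0 0" --pt "3 0 0" --pt "3 0 0" --pt "1 0 0" --pt "1 0 0" --pt "0 0 0" --pt "0 0 0" --twist '[0, 0, 0, 0, 0, 0, 0]'

```text
t: 30.0
eef_pos: [567.9, 121.4, 92.5]
eef_rot: [[0.0, 0.974, -0.228], [0.0, -0.228, -0.974], [-1.0, 0.0, -0.0]]
wrist_force: [-0.3, 0.0, -4.0]
grip_width: 0.261
```

>>> apply_moves --grip '[15, 15, 15, 15]' --pt "1 0 0" --pt "1 0 0" --pt "0 0 0" --pt "0 0 0" --twist '[0, 0, 0, 0]'

```text
t: 30.4
eef_pos: [567.8, 121.4, 90.5]
eef_rot: [[-0.0, 0.974, -0.228], [-0.0, -0.228, -0.974], [-1.0, -0.0, 0.0]]
wrist_force: [-1.1, -0.5, -4.2]
grip_width: 0.263
```

>>> apply_moves --grip '[15, 15, 15]' --pt "0.7 0 0" --pt "0 0 0" --pt "0 0 0" --twist '[0, 0, 0]'

```text
t: 30.7
eef_pos: [568.1, 121.4, 90.2]
eef_rot: [[0.001, 0.974, -0.228], [0.0, -0.228, -0.974], [-1.0, 0.001, -0.0]]
wrist_force: [-0.6, 0.5, 2.8]
grip_width: 0.262
```

>>> apply_moves --grip '[26, 32, 40, 48, 48]' --pt "0 0 0" --pt "0 0 0" --pt "0 0 0" --pt "0 0 0" --pt "0 0 0" --twist '[0, 0, 0, 0, 0]'

```text
t: 31.2
eef_pos: [567.8, 121.4, 89.7]
eef_rot: [[-0.0, 0.974, -0.228], [-0.0, -0.228, -0.974], [-1.0, -0.0, 0.0]]
wrist_force: [0.2, -0.6, 0.1]
grip_width: 0.56
```

```bash
python3 -c "
from tinfit import *
to([567.5,120.8,200])
g=grab_frame('scene'); save('s27',g['image'][150:240,260:360],8)"
```

```text
t 31.2 pos [567.8 121.4  89.7] F [ 0.2 -0.6  0.1] grip 47.8 tool shift [-110.3   -0.2    0.6] |d| 110.0 yaw -13.19 q [  5.  40. -30. 103.  27.  44. -52.]
```

View pics/s27.png

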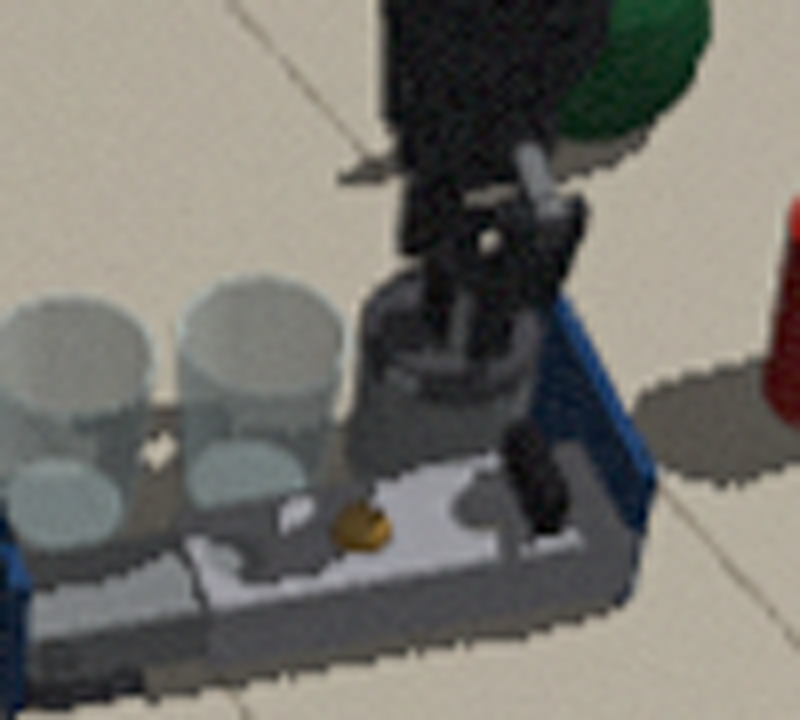

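Released; rise straight up and clear.

>>> apply_moves --grip '[48, 48, 48, 48, 48, 48, 48, 48]' --pt "-5 0 0" --pt "-10 0 0" --pt "-20 0 0" --pt "-30 0 0" --pt "-35 0 0" --pt "-35 0 0" --pt "-15 0 0" --pt "0 0 0" --twist '[0, 0, 0, 0, 0, 0, 0, 0]'

```text
t: 32.05
eef_pos: [569.2, 121.9, 242.5]
eef_rot: [[0.005, 0.974, -0.228], [0.001, -0.228, -0.974], [-1.0, 0.005, -0.002]]
wrist_force: [0.4, -0.2, 0.0]
grip_width: 0.562
```

>>> apply_moves --grip '[48, 48, 48, 48, 48, 48, 48, 48, 48, 48]' --pt "0 0 15" --pt "0 0 30" --pt "0 0 35" --pt "0 0 35" --pt "0 0 35" --pt "0 0 35" --pt "0 0 30" --pt "0 0 15" --pt "0 0 0" --pt "0 0 0" --twist '[0, 0, 0, 0, 0, 0, 0, 0, 0, 0]'

```text
t: 33.05
eef_pos: [514.4, -102.5, 238.6]
eef_rot: [[-0.002, 0.973, -0.229], [0.001, -0.229, -0.973], [-1.0, -0.002, -0.0]]
wrist_force: [-0.1, -0.4, -0.0]
grip_width: 0.564
```

```bash
python3 -c "
from tinfit import *
to([567.5,120.8,200])
g=grab_frame('scene'); save('s28',g['image'][130:250,240:390],5)
q,n,m=tinfit(g,(567.5,121),50,70,False); print('tin',q.round(1),n,W2R([613.5,57.6,-.2298],q))
w=cloud(g);P=blue(g,w);r=fitrack(P,None,(613,57,-.23));print(r.x)
g=grab_frame('top'); save('t28',g['image'][100:260,80:300],3.5)
w=cloud(g); k=(w[...,2]>97)&(w[...,2]<110)&(np.hypot(w[...,0]-567,w[...,1]-121)<25); print('knob top cam',w[k].mean(0),k.sum(), W2R([615.7,57.3,-.23],w[k].mean(0)))
im=cv2.cvtColor(g['image'],cv2.COLOR_RGB2HSV).astype(int); k=((im[...,0]<8)|(im[...,0]>172))&(im[...,1]>150)&(w[...,0]>500)&(w[...,0]<700)&(w[...,2]>82);P=w[k];print('cup',(P.min(0)+P.max(0))/2)"
```

```text
t 33.05 pos [ 514.4 -102.5  238.6] F [-0.1 -0.4 -0. ] grip 48.2 tool shift [  38.7    0.7 -229.5] |d| 233.0 yaw -13.22 q [ 33.  23. -34. 106.  15.  56. -20.]
tin [565.9 122.7] 134 [-61.15313067  52.51196949]
[ 6.13398666e+02  5.77735875e+01 -2.30342493e-01  4.40406639e+01]
knob top cam [566.67669534 120.712898   101.44738275] 56 [-62.18905977  50.5667962 ]
cup [604.47033095 273.26317421  85.82508106]
```

View pics/s28.png

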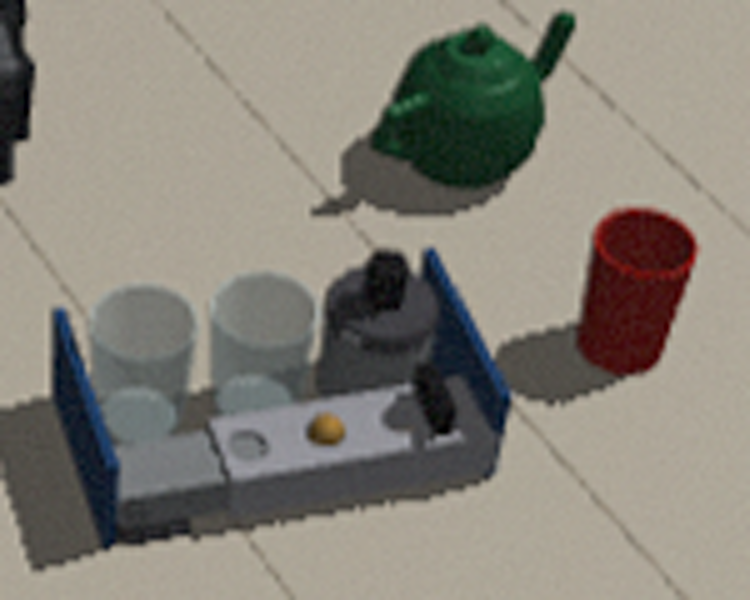

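View pics/t28.png

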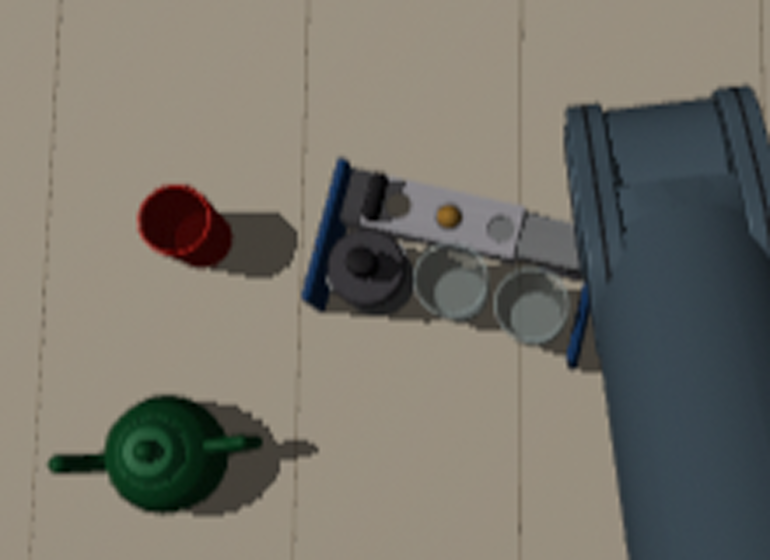

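```bash
python3 - <<'E'
from h import *
import pickle
g0=pickle.load(open('top0.pkl','rb'));g=grab_frame('top')
s0=pickle.load(open('scene0.pkl','rb'));s=grab_frame('scene')
a=np.hstack([g0['image'][155:205,185:250],g['image'][155:205,185:250]]);b=np.hstack([s0['image'][180:230,255:320],s['image'][180:230,255:320]])
save('cmp',np.vstack([a,b]),6)
t0=s0['image'][184:208,278:306]  # glass2 rim patch
r=cv2.matchTemplate(s['image'][176:216,270:314],t0,cv2.TM_CCOEFF_NORMED); print(cv2.minMaxLoc(r),"expected (8,8)")
E
```

```text
(-0.2527165114879608, 0.8529631495475769, (16, 16), (7, 8)) expected (8,8)
```

View pics/cmp.png

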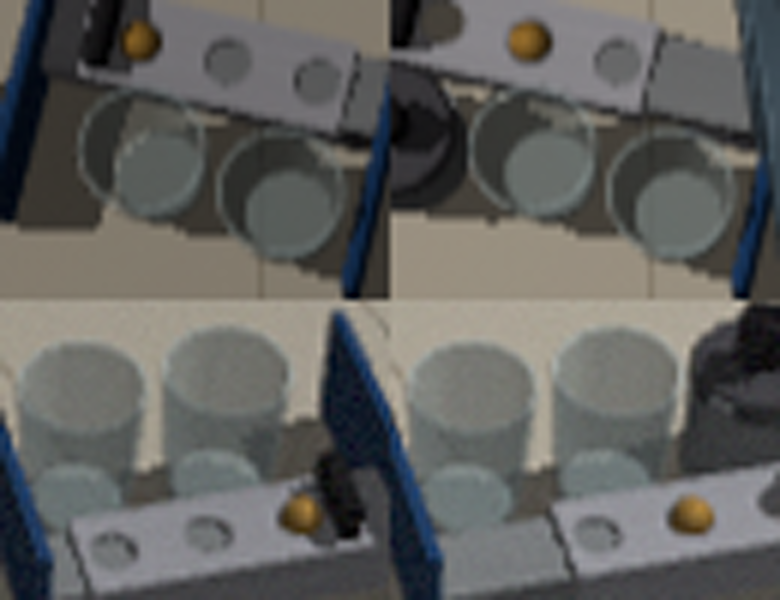

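```bash
python3 -c "
from rig import *
print(sign_off()); print(read_state()['t'])"
```

```text
the job is handed in; nothing more can be done
None
the job is handed in; nothing more can be done
```

The task is finished and handed in at about 33 s, but I disturbed glass 2 once on the way.

**What was done**
- **Cup:** I lifted the red cup by its sides and stood it upright at about (605, 274) mm, roughly 100 mm beyond the extended end plate.
- **Pin and sleeve:** I pressed the pin flush and pushed the thumb tab along until the pin snapped up in the second hole.
- **Tin:** I carried the steel tin by its knob and set it upright in the gap.

**What went wrong:** On the first push the gripper caught glass 2's rim and tilted the glass about 8° towards the sliding plate. I saw it in the picture, backed off and lifted clear, and the glass stood up again. I then finished the push with the gripper higher and offset sideways, without touching the glass. Afterwards it stood within about 1 pixel (1–3 mm) of where it started in both views. I don't know whether this counts as disturbing the glasses.

**Last checks**
- **Sleeve:** The fit gave 44.0–44.5 mm against 45 nominal, which is within camera error. The pin head is visible and up in the second hole.
- **Tin:** It is upright at rack x about −61 to −62. The two cameras disagreed by 2 mm on y, giving 50.6 and 52.5. Either way there is about 5 mm or more clear to both the glass and the plate.
- **Cup and teapot:** The cup is upright. The teapot was never touched, though I didn't measure its position again.
- **Robot:** The gripper is clear of everything, and no force reading came near the limits.

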